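# Close up the pressure filter holder

### The job

Make the pressure filter holder ready for use: pull its blanking plug straight up out of the spigot and put it down on the foam block, then seat the flanged filter cartridge on the holder's spigot, and after that the end cap on the spigot on top of the cartridge, each with its recessed face down. Lower both parts gently, without dropping them, until their flanges sit flat and fully home, then swing the sprung clamp arm round to its stop so that its foot presses on the cap. Leave the other things on the bench where they are.

Things in the scene. Friction and masses are not known exactly. Their poses are not given: they have to be found in the camera images.
- holder: Filter holder, screwed down and fixed: grey plate 130x190x12 on rubber feet with a steel seat flange (88 across, top face 26 above the bench) from which a bored spigot rises (49.6 across, 10 tall, top edge chamfered 3; bore 27 across, 24 deep). Origin: on the bench under the spigot's axis; z up. A vertical post stands 88 to +y of the axis (own frame), 19 thick, up to 122 high; it carries the clamp arm. A hose nipple points to own -x.
- seat (a point): Centre of the holder's seat face, at the root of its spigot, 26 above the bench; z up. The cartridge's origin comes here when it is fully home.
- plug: Steel blanking plug standing in the spigot's bore: stem 24 across and 22 long, above it a collar 38 across and 5 thick that rests on the spigot, a 12 thick neck 8 long and a knurled knob 20 across, 18 tall; 53 tall in all. Origin: centre of the stem's foot; z up along the stem. Loose fit, about 90 g; the stem must rise 22 to come clear. It stands on its stem.
- plug_knob (a point): Centre of the plug's knurled knob, 44 above the plug's origin: the place to grip.
- foam_block: White foam block, 100x100x22, fixed on the bench. Origin: centre of its underside; x and y along its sides. The plug is to be put down on top.
- cartridge: Steel filter cartridge, loose, about 350 g (may vary by a fifth), standing flange down on the bench: flange 76 across and 14.5 thick, with a recess in its underside (53 across, 11 deep) that fits over the holder's spigot; straight barrel 50 across from 16 to 45 above the origin (grip here); top face at 48, with a spigot on it (34 across, 9 tall, chamfered). Origin: centre of the underside; z up.
- top_seat (a point): Centre of the cartridge's top face, at the root of its upper spigot, 48 above the cartridge's origin; z up. The cap's origin comes here when it is fully home.
- end_cap: Steel end cap, loose, about 220 g (may vary by a fifth), standing flange down on the bench: flange 66 across and 13.5 thick, with a recess in its underside (36.4 across, 10 deep) that fits over the cartridge's upper spigot; hub 30 across from 15.5 to 41 above the origin (grip here), top at 43 with a sloping edge. Origin: centre of the underside; z up. It is too narrow to fit the holder's spigot.
- clamp_arm (a joint): Swing angle of the clamp arm about its vertical post (rad). 0: against its stop, the arm pointing from the post to the holder's -y, over the spigot's axis. It grows as the free end moves away to the holder's +x: at angle a the arm points along (sin a, -cos a) in the holder's x, y. It starts open at 1.3 to 1.9 and stays where it is left; swinging it takes about 2 N at the handle, up to 10 N while the foot rides onto the cap.
- clamp_hinge (a point): Point on the post's axis at the height of the arm's underside, 122 above the bench; x, y, z axes parallel to the holder's.
- clamp_handle (a point): Middle of the grey upright handle peg at the free end of the clamp arm: peg 15 across, 45 tall, its middle 165 above the bench, 120 from the post's axis. The arm itself is 20 wide and lies 122 to 142 above the bench.
- clamp_foot: Sprung foot under the clamp arm, a slippery white plastic ball nose 20 across, 88 from the post's axis, so over the spigot's axis when the arm is at its stop. Free, its lowest point (the origin) is 115.5 above the bench; the top of a fully seated cap is 117, so the foot rides 1.5 up onto it and then presses with about 4 N. A cap that is not home blocks the arm.
- wash_bottle: Bystander, loose: white wash bottle, 42 across, 92 tall. Origin: centre of its underside. Not to be disturbed.
- lab_timer: Bystander, loose: white lab timer lying flat, 62x66x19. Origin: centre of its underside. Not to be disturbed.
- steel_tweezers: Bystander, loose: steel tweezers lying flat, 122 long. Origin: centre of its underside. Not to be disturbed.
- control_vial: Bystander, loose: small glass vial with screw cap, 22 across, 46 tall. Origin: centre of its underside. Not to be disturbed.
Things that resemble listed ones, but are neither listed nor needed, are in the scene too. Leave any blue, green or orange look-alike of the plug alone.

How it is judged:
By the outcome, as a careful person would: the job done as asked, in the order asked, and still so for the second after the job is handed in, with the robot touching nothing.
It also fails if it takes over 72 s, if anything falls off the work surface, if the arm or the gripper's body presses on something with over 40 N, if the wrist force passes 120 N, or if a joint passes its speed limit or range.

### The arm

A 6-joint arm with a two-finger parallel gripper is mounted at the origin on a cart in front of the work surface, level with it; the furniture and walls round the work are solid. World frame = base frame: x ahead of the robot, y to its left, z up, the work surface at z = 0. Lengths are in m, angles in rad, forces in N, time in s.
With the tool pointing down it reaches from about 0.25 to 0.725 m from the base axis. Payload 4 kg.
Tool frame: the origin (TCP) lies at the very end of the fingers, on their centre line; the grasp point (between the pads) lies 19 mm behind it; z points along the fingers, y is the direction in which the jaws open and shut (so a half turn about z gives the same grasp; the last joint's range is limited). The gripper opens to 85 mm and grips with 20 to 120 N. Pads are 22 mm wide; open, the fingers measure 114 mm over their backs; the gripper's body (76 mm by 85 mm) begins 54 mm behind the grasp point. The pads swing forward as they close: fully open they stand 13 mm farther back than shut.
Start: joints at [-1.319, 0.241, 0.005, 1.335, 0, 1.571], TCP at [0.125, -0.484, 0.199] pointing down, gripper open.
Joint ranges: [-2.72, 2.72], [-1.05, 1.87], [-1.09, 1.28], [-1.99, 2.15], [-1.42, 1.44], [-3.14, 3.14]. Speed limits (rad/s): [2.79, 2.79, 3.14, 3.14, 3.14, 3.14].

### API

Orientations are given as a unit quaternion [x, y, z, w].
In Python, from cell import robot, cams gives the robot as it stands. The module is installed in compiled form; this text tells all that it offers.
- The arm moves only by the tool move_arm, never from a script. Its argument "moves" is a list of rows, each an object with "xyz": the shift along the tool's x, y, z in mm, a list of three; "roll": the turn about the tool's z in rad. A call has exactly 8 rows; each row shifts and turns the commanded pose from where the row before left it, along the tool's axes as they then stand; what a row does not reach is not made up. A row lasts 1/8 s, in which the tool goes at most 62.5 mm and 10.7 degrees, less where a joint would pass 70% of its speed; a pose out of reach is approached as far as the arm can. A call with a gripper value outside its range is refused whole. "jaw" is the finger opening in mm, from 0 to 85.4, set as the call begins (left out, the last holds). The fingers move at their own pace and stop on an object; "grip_force" is the grip in N (left out, the last holds). Time passes only in rows, so rows that do not move let the fingers close, or fill a call up. It gives the time, the measured TCP pose, the force and the opening at its end, in the units of the state.
- robot.state(): the state, without advancing time (a new reading comes with each control period).
- cams.grab_frame(name): name is "scene" or "top" or "wrist"; returns the picture (480x640x3 uint8, red, green, blue); there is no depth.
- cams.camera_info(name): a dict with "fx", "fy", "cx", "cy" (pixels), "dist_coeffs" ([k1, k2, p1, p2, k3] as OpenCV has them; the pictures are not rectified), "view" (4x4, takes a point from world to camera coordinates). Camera axes: x right, y up, looking along -z (the intrinsics and any distortion apply to the point x, -y, -z); pixel columns grow to the right and rows downward; lengths in m; the calibration is good to about 2 mm. A picture is of the moment at which its call begins: read the wrist's pose just before it. camera_info takes no time and is no camera call; for the wrist camera it gives the pose at the moment of the call.
- robot.close_job(): hands the job in, once; it reports no verdict.
Trained networks look in the newest picture that a camera, given by its name, has taken for a name from the list of things; names that differ only in an ending like _2 or _b are one class to them, and where a whole thing is asked for, a point or a joint stands for the part that bears it (a point fixed in the world has none). Each returns a list of dicts, best first, with "confidence" (0 to 1); they miss things now and then, are a little off and sometimes report something else, mostly with a low value. They report only what shows in the picture. A call takes as long as a camera call. They do not tell look-alikes from the thing itself.
- cams.silhouettes(target, camera): "pixels" (480x640 bool, what is visible of it) and "xy" ([column, row] in pixels, amid what is visible of it).
- cams.landmark_of(target, camera): "xy" ([column, row] in pixels: a listed point, or the origin of a listed thing).
The state is a dict: "time": time; "qpos": joint angles; "joint_velocities": joint speeds; "joint_efforts": joint torques, N m; "ee_pos": TCP position; "orientation": TCP orientation; "contact_force": force on the tool from outside, world axes, zero at the start; "ft_torque": the same for the moment, N m; "finger_gap": finger opening in m.
Only numpy, scipy, OpenCV 4.12 (cv2) and the standard library are available. Lean on these libraries where they do the work, as an engineer would, in place of code of your own. Each camera call takes 0.05 s, during which the arm holds its last target. There are 200 camera calls.

## Working session

There is one attempt and no reset: what is moved stays moved. The work goes in short steps, Python scripts to look and compute and a tool call to move; the robot and the scene stay as the last step left them, time stands still between calls to the robot, and variables do not carry over. Pictures are saved under pics/ and viewed, about 8 in all and at most 12, crops included, and the job is handed in when it is done.

Besides the shell and the picture viewer there is one more tool, called after "Request:" by a JSON object that holds its "fn" and its "kwargs", one argument or row to a line. move_arm: Moves the arm, as the interface text tells. Its arguments: {"type":"object","properties":{"moves":{"type":"array","items":{"type":"object","properties":{"xyz":{"type":"array","items":{"type":"number"}},"roll":{"type":"number"}}}},"jaw":{"type":"number"},"grip_force":{"type":"number"}},"required":["moves"]}

```bash
mkdir -p pics; cat > h.py <<'E'
import numpy as np, cv2
from cell import robot, cams
def ray(cam,px):
    c=cams.camera_info(cam);K=np.array([[c['fx'],0,c['cx']],[0,c['fy'],c['cy']],[0,0,1]])
    u=cv2.undistortPoints(np.array([[px]],float),K,np.array(c['dist_coeffs'],float))[0,0]
    V=np.array(c['view']);R=V[:3,:3];o=-R.T@V[:3,3]
    return o,R.T@np.array([u[0],-u[1],-1.])
def at(cam,px,z):
    o,d=ray(cam,px);return o+d*(z-o[2])/d[2]
def proj(cam,p):
    c=cams.camera_info(cam);K=np.array([[c['fx'],0,c['cx']],[0,c['fy'],c['cy']],[0,0,1]])
    V=np.array(c['view']);q=V[:3,:3]@np.array(p)+V[:3,3]
    return cv2.projectPoints(np.array([[q[0],-q[1],-q[2]]]),np.zeros(3),np.zeros(3),K,np.array(c['dist_coeffs'],float))[0].ravel()
def save(cam,name):
    im=cams.grab_frame(cam);cv2.imwrite('pics/'+name+'.png',im[:,:,::-1]);return im
E
python3 - <<'E'
from h import *
a=save('scene','s0');b=save('top','t0')
Z=dict(holder=0,seat=.026,plug=.012,plug_knob=.056,foam_block=0,cartridge=0,top_seat=.048,end_cap=0,clamp_hinge=.122,clamp_handle=.165,clamp_foot=.1155,wash_bottle=0,lab_timer=0,steel_tweezers=0,control_vial=0)
for n,z in Z.items():
  for cam in('top','scene'):
    for d in cams.landmark_of(n,cam)[:4]:
      if d['confidence']>.3: print(n,cam,round(d['confidence'],2),np.round(d['xy']),np.round(at(cam,d['xy'],z),3)[:2])
for c in('top','scene'):print(c,np.round(ray(c,(320,240))[0],2))
s=robot.state();print(s['time'],s['orientation'],s['ee_pos'])
E
```

```text
holder top 0.77 [362. 247.] [ 0.514 -0.069]
holder scene 0.76 [354. 280.] [ 0.506 -0.056]
holder scene 0.47 [277. 350.] [0.472 0.249]
seat top 0.7 [323. 236.] [0.535 0.025]
seat top 0.66 [361. 247.] [ 0.511 -0.066]
seat scene 0.91 [360. 269.] [ 0.499 -0.065]
plug top 0.78 [288. 280.] [0.431 0.104]
plug top 0.61 [357. 248.] [ 0.51  -0.056]
plug top 0.59 [354. 193.] [ 0.642 -0.047]
plug top 0.52 [381. 196.] [ 0.637 -0.113]
plug scene 0.76 [359. 276.] [ 0.497 -0.059]
plug scene 0.68 [336. 328.] [0.419 0.137]
plug scene 0.61 [283. 277.] [0.624 0.049]
plug scene 0.61 [325. 252.] [ 0.622 -0.103]
plug_knob top 0.78 [364. 246.] [ 0.513 -0.07 ]
plug_knob top 0.73 [326. 190.] [0.639 0.019]
plug_knob top 0.71 [356. 186.] [ 0.65 -0.05]
plug_knob top 0.7 [284. 280.] [0.43  0.111]
plug_knob scene 0.86 [341. 305.] [0.42  0.125]
plug_knob scene 0.76 [355. 255.] [ 0.515 -0.065]
plug_knob scene 0.7 [320. 238.] [ 0.623 -0.086]
plug_knob scene 0.61 [301. 246.] [ 0.631 -0.025]
foam_block top 0.66 [424. 201.] [ 0.629 -0.218]
foam_block scene 0.57 [347. 239.] [ 0.634 -0.215]
cartridge top 0.93 [229. 263.] 
[... 563 characters left out ...]
0.607 0.009]
clamp_foot scene 0.51 [301. 230.] [0.606 0.008]
wash_bottle top 0.71 [208. 165.] [0.703 0.307]
wash_bottle top 0.54 [192. 222.] [0.564 0.341]
wash_bottle scene 0.94 [168. 319.] [0.705 0.301]
lab_timer top 0.88 [245. 193.] [0.638 0.216]
lab_timer scene 0.94 [225. 310.] [0.64 0.21]
steel_tweezers top 0.68 [262. 312.] [0.352 0.163]
steel_tweezers scene 0.54 [360. 349.] [0.356 0.151]
control_vial top 0.44 [194. 224.] [0.56  0.336]
control_vial scene 0.77 [209. 355.] [0.558 0.334]
control_vial scene 0.47 [354. 258.] [ 0.563 -0.142]
top [0.42 0.03 1.36]
scene [-0.13  0.95  0.67]
1.6 [ 9.92085522e-01  1.25563992e-01 -9.65291723e-06 -3.47580897e-05] [ 0.12456175 -0.48421115  0.19889892]
```

View pics/t0.png

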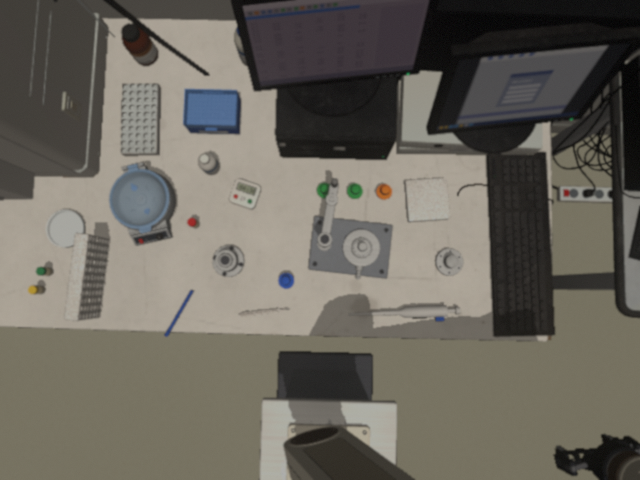

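View pics/s0.png

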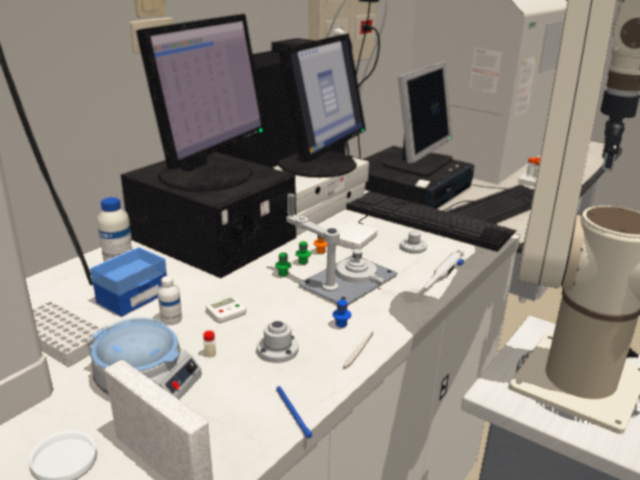

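The top view shows the holder at about (361,247), with the clamp arm open towards the monitors. The cartridge is at (228,260), the cap at (449,261) and the foam at (426,199). The blue, green and orange look-alike plugs stand around them. I'm moving closer for wrist views, squaring the tool to the world axes on the way.

Request:
{"fn": "move_arm", "kwargs": {
  "moves": [
    {"xyz": [0,0,-30],"roll": 0.126},
    {"xyz": [0,0,-30],"roll": 0.126},
    {"xyz": [40,-43,0]},
    {"xyz": [40,-43,0]},
    {"xyz": [40,-43,0]},
    {"xyz": [40,-43,0]},
    {"xyz": [40,-43,0]},
    {"xyz": [40,-43,0]}
  ],
  "jaw": 60,
  "grip_force": 40
}}

```text
$.moves[2]: bad value
```

Request:
{"fn": "move_arm", "kwargs": {
  "moves": [
    {"xyz": [30,-40,0]},
    {"xyz": [30,-40,0]},
    {"xyz": [30,-40,0]},
    {"xyz": [20,-25,0]},
    {"xyz": [0,0,0]},
    {"xyz": [0,0,0]},
    {"xyz": [0,0,0]},
    {"xyz": [0,0,0]}
  ]
}}

```text
$.moves[0]: bad value
```

```bash
cat >> h.py <<'E'
def look(names,cam='wrist',conf=.3):
    for n,z in names.items():
        for d in cams.landmark_of(n,cam)[:4]:
            if d['confidence']>conf: print(n,round(d['confidence'],2),np.round(d['xy']),np.round(at(cam,d['xy'],z),4)[:2])
def st():
    s=robot.state();print('t',round(s['time'],2),'p',np.round(s['ee_pos'],4),'q',np.round(s['orientation'],4),'F',np.round(s['contact_force'],1),'gap',round(s['finger_gap'],4))
E
python3 - <<'E'
from h import *
st()
save('wrist','w1')
print(np.round(ray('wrist',(320,240)),3))
look(dict(holder=0,seat=.026,plug=.014,plug_knob=.058,foam_block=0,clamp_hinge=.122,clamp_handle=.165,clamp_foot=.1155,end_cap=0,cartridge=0))
E
```

```text
t 1.6 p [ 0.1246 -0.4842  0.1989] q [ 0.9921  0.1256 -0.     -0.    ] F [ 0.   0.  -0.1] gap 0.0853
[[ 0.195 -0.466  0.374]
 [-0.288 -0.081 -0.954]]
```

View pics/w1.png

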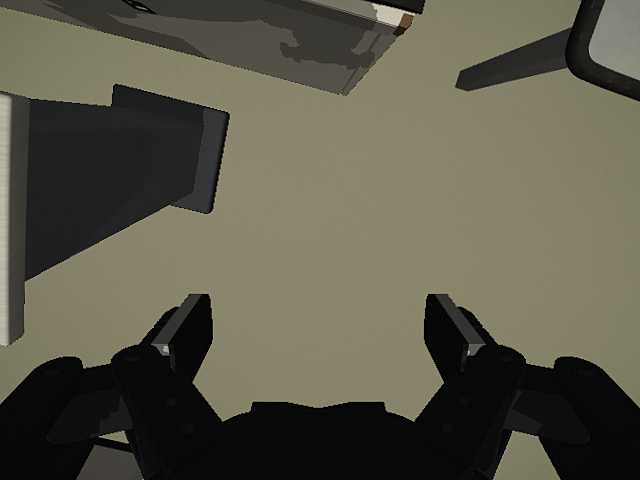

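The moves were refused because each row needs an explicit roll. That picture was only the start view: bare floor, with the fingers at the bottom.

Request:
{"fn": "move_arm", "kwargs": {
  "moves": [
    {"xyz": [0,0,-30],"roll": 0.126},
    {"xyz": [0,0,-30],"roll": 0.126},
    {"xyz": [40,-43,0],"roll": 0},
    {"xyz": [40,-43,0],"roll": 0},
    {"xyz": [40,-43,0],"roll": 0},
    {"xyz": [40,-43,0],"roll": 0},
    {"xyz": [40,-43,0],"roll": 0},
    {"xyz": [40,-43,0],"roll": 0}
  ],
  "jaw": 60,
  "grip_force": 40
}}

```text
time: 3.15
ee_pos: [0.3658, -0.2248, 0.2592]
orientation: [1.0, -0.0, 0.0, 0.0]
contact_force: [1.3, -0.0, -0.0]
finger_gap: 0.0602
```

Request:
{"fn": "move_arm", "kwargs": {
  "moves": [
    {"xyz": [30,-40,0],"roll": 0},
    {"xyz": [30,-40,0],"roll": 0},
    {"xyz": [30,-40,0],"roll": 0},
    {"xyz": [20,-25,0],"roll": 0},
    {"xyz": [0,0,0],"roll": 0},
    {"xyz": [0,0,0],"roll": 0},
    {"xyz": [0,0,0],"roll": 0},
    {"xyz": [0,0,0],"roll": 0}
  ]
}}

```text
time: 4.15
ee_pos: [0.4743, -0.0821, 0.2592]
orientation: [1.0, -0.001, 0.0, 0.0]
contact_force: [1.1, -0.8, -0.6]
finger_gap: 0.0604
```

```bash

python3 - <<'E'
from h import *
st()
save('wrist','w2')
print(np.round(ray('wrist',(320,240)),3))
look(dict(holder=0,seat=.026,plug=.014,plug_knob=.058,foam_block=0,clamp_hinge=.122,clamp_handle=.165,clamp_foot=.1155,end_cap=0,cartridge=0))
E
```

```text
t 4.15 p [ 0.4743 -0.0821  0.2592] q [ 1.e+00 -9.e-04  2.e-04  1.e-04] F [ 1.1 -0.8 -0.6] gap 0.0604
[[ 0.547 -0.082  0.434]
 [-0.299 -0.006 -0.955]]
holder 0.68 [302. 157.] [ 0.5135 -0.064 ]
seat 0.84 [300. 162.] [ 0.5102 -0.0619]
plug 0.97 [350.  33.] [ 0.6437 -0.1161]
plug 0.87 [285.  33.] [ 0.6435 -0.0472]
plug 0.82 [219.  34.] [0.6434 0.0226]
plug 0.72 [165. 221.] [0.4395 0.1029]
plug_knob 0.93 [148. 237.] [0.4331 0.1039]
plug_knob 0.76 [354.  21.] [ 0.6443 -0.1153]
plug_knob 0.75 [303. 159.] [ 0.516  -0.0669]
plug_knob 0.7 [282.  22.] [ 0.6435 -0.048 ]
foam_block 0.82 [444.  46.] [ 0.6349 -0.2199]
clamp_hinge 0.71 [196. 160.] [0.5213 0.0225]
clamp_foot 0.77 [208.  54.] [0.6055 0.0079]
clamp_foot 0.73 [133. 279.] [0.408  0.0964]
end_cap 0.94 [481. 178.] [ 0.4897 -0.2784]
cartridge 0.89 [ 49. 192.] [0.4728 0.2505]
```

View pics/w2.png

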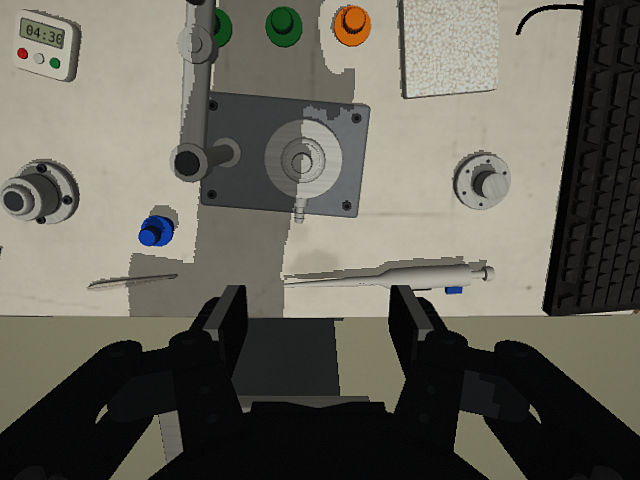

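The wrist view shows the plug in the spigot at about (302,160). The post is at (195,160), the cap at (482,182), the cartridge at (40,192) and the foam at (449,46). The three cameras agree within about 5 mm, so I'm descending over the plug for a close look.

Request:
{"fn": "move_arm", "kwargs": {
  "moves": [
    {"xyz": [10,-4,35],"roll": 0},
    {"xyz": [10,-4,35],"roll": 0},
    {"xyz": [10,-5,35],"roll": 0},
    {"xyz": [8,-4,34],"roll": 0},
    {"xyz": [0,0,0],"roll": 0},
    {"xyz": [0,0,0],"roll": 0},
    {"xyz": [0,0,0],"roll": 0},
    {"xyz": [0,0,0],"roll": 0}
  ],
  "jaw": 45
}}

```text
time: 5.7
ee_pos: [0.5134, -0.0646, 0.1213]
orientation: [1.0, -0.0, 0.001, 0.0]
contact_force: [0.1, 0.8, -0.1]
finger_gap: 0.045
```

```bash

python3 - <<'E'
from h import *
st()
im=save('wrist','w3')
look(dict(holder=0,seat=.026,plug=.014,plug_knob=.058,clamp_hinge=.122,clamp_foot=.1155))
g=cv2.medianBlur(cv2.cvtColor(im,cv2.COLOR_RGB2GRAY),5)
for r0,r1 in((15,30),(30,60),(60,120)):
  c=cv2.HoughCircles(g,cv2.HOUGH_GRADIENT,1.5,30,param1=100,param2=30,minRadius=r0,maxRadius=r1)
  if c is not None:
    for x in c[0][:4]: print(x,[np.round(at('wrist',x[:2],z)[:2],4) for z in(.026,.041,.067)])
E
```

```text
t 5.7 p [ 0.5134 -0.0646  0.1213] q [ 1.0e+00 -2.0e-04  1.3e-03  2.0e-04] F [ 0.1  0.8 -0.1] gap 0.045
holder 0.94 [318. 217.] [ 0.5137 -0.0648]
plug 0.95 [128. 304.] [0.4387 0.1003]
plug 0.79 [389.  42.] [ 0.6443 -0.1149]
plug 0.74 [294.  45.] [ 0.6423 -0.0476]
plug 0.69 [193.  41.] [0.6454 0.0241]
plug_knob 0.84 [289.  28.] [ 0.6424 -0.0471]
plug_knob 0.84 [400.  28.] [ 0.6428 -0.1132]
plug_knob 0.84 [103. 330.] [0.4395 0.0978]
plug_knob 0.69 [178.  32.] [0.6412 0.0191]
clamp_hinge 0.79 [151. 260.] [0.5206 0.0211]
clamp_hinge 0.33 [162.  83.] [0.6052 0.0057]
clamp_foot 0.85 [160.  83.] [0.606  0.0094]
[128.25 279.75  22.5 ] [array([0.467 , 0.0899]), array([0.4736, 0.0813]), array([0.4851, 0.0664])]
[293.25      35.25      29.099998] [array([ 0.6458, -0.0477]), array([ 0.6424, -0.0487]), array([ 0.6366, -0.0503])]
[395.25  35.25  27.45] [array([ 0.646 , -0.1166]), array([ 0.6426, -0.1137]), array([ 0.6368, -0.1086])]
[576.75     245.25      29.099998] [array([ 0.4969, -0.2711]), array([ 0.5018, -0.2595]), array([ 0.5104, -0.2396])]
[318.75 227.25  32.85] [array([ 0.5115, -0.0652]), array([ 0.5156, -0.0651]), array([ 0.5227, -0.065 ])]
[560.25 249.75  37.65] [array([ 0.4931, -0.2582]), array([ 0.4982, -0.2474]), array([ 0.5072, -0.2286])]
[128.25 279.75  35.85] [array([0.467 , 0.0899]), array([0.4736, 0.0813]), array([0.4851, 0.0664])]
[294.75  35.25  30.9 ] [array([ 0.6458, -0.0488]), array([ 0.6424, -0.0496]), array([ 0.6366, -0.0511])]
[285.75     207.75     119.100006] [array([ 0.5268, -0.04  ]), array([ 0.5301, -0.0414]), array([ 0.5357, -0.0438])]
[260.25     290.25     110.850006] [array([ 0.4582, -0.0176]), array([ 0.4653, -0.0202]), array([ 0.4776, -0.0247])]
[306.75     254.25     119.100006] [array([ 0.4894, -0.0557]), array([ 0.4947, -0.0562]), array([ 0.504, -0.057])]
[282.75 119.25 100.95] [array([ 0.5912, -0.0394]), array([ 0.5909, -0.0408]), array([ 0.5903, -0.0432])]
```

View pics/w3.png

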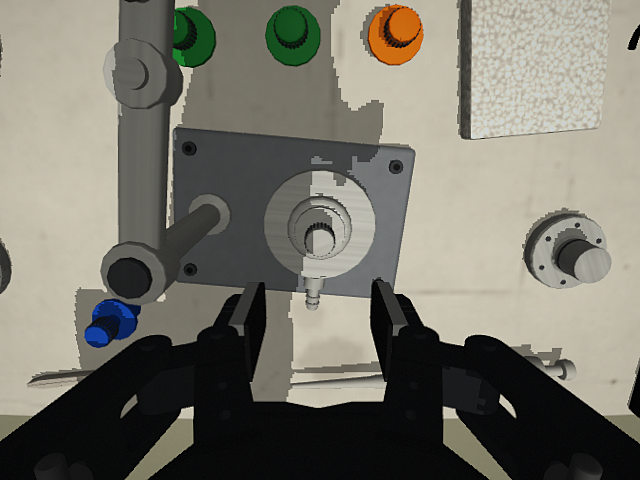

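The knob stands at about (319,240) between the fingers. The seat disc centre is near (320,225), which puts the axis at about (0.514, -0.0655). The tool is already over it, so I'm going down and gripping.

Request:
{"fn": "move_arm", "kwargs": {
  "moves": [
    {"xyz": [1,1,20],"roll": 0},
    {"xyz": [0,0,20],"roll": 0},
    {"xyz": [0,0,20],"roll": 0},
    {"xyz": [0,0,10],"roll": 0},
    {"xyz": [0,0,6],"roll": 0},
    {"xyz": [0,0,0],"roll": 0},
    {"xyz": [0,0,0],"roll": 0},
    {"xyz": [0,0,0],"roll": 0}
  ]
}}

```text
time: 7.05
ee_pos: [0.5142, -0.0654, 0.0445]
orientation: [1.0, -0.0, 0.001, 0.0]
contact_force: [0.1, -0.7, -0.6]
finger_gap: 0.0453
```

Request:
{"fn": "move_arm", "kwargs": {
  "moves": [
    {"xyz": [0,0,0],"roll": 0},
    {"xyz": [0,0,0],"roll": 0},
    {"xyz": [0,0,0],"roll": 0},
    {"xyz": [0,0,0],"roll": 0},
    {"xyz": [0,0,0],"roll": 0},
    {"xyz": [0,0,0],"roll": 0},
    {"xyz": [0,0,-8],"roll": 0},
    {"xyz": [0,0,-8],"roll": 0}
  ],
  "jaw": 10,
  "grip_force": 40
}}

```text
time: 8.05
ee_pos: [0.5138, -0.0653, 0.0606]
orientation: [1.0, -0.0, 0.0, 0.0]
contact_force: [1.0, 1.1, -0.5]
finger_gap: 0.0102
```

```bash

python3 - <<'E'
from h import *
st()
im=save('wrist','w4')
E
```

```text
t 8.05 p [ 0.5138 -0.0653  0.0606] q [ 1.e+00 -1.e-04  1.e-04  0.e+00] F [ 1.   1.1 -0.5] gap 0.0102
```

View pics/w4.png

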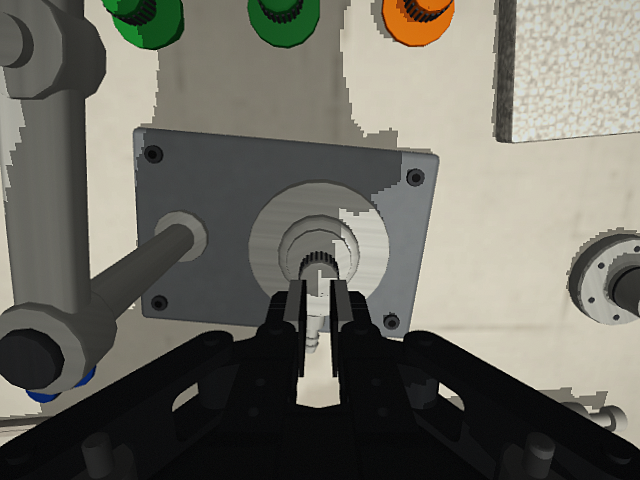

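The fingers closed to 10 mm without the knob, which stands undisturbed at about (320,262), beyond the finger tips at (300–340, 280). I'll compare the projected positions with the picture.

```bash

python3 - <<'E'
from h import *
c=cams.camera_info('wrist');print(c['fx'],c['cx'],c['cy'],c['dist_coeffs'])
s=robot.state();p=np.array(s['ee_pos'])
print('cam',np.round(ray('wrist',(320,240)),4))
for z in (0,.01,.02,.03,.04):
  print(z,[np.round(proj('wrist',p+[dx,dy,z])) for dx,dy in((0,0),(.011,.005),(.011,-.005))])
for x in(.505,.510,.515,.52,.53): print(x,[(z,np.round(proj('wrist',[x,-.065,z]))) for z in(.026,.036,.041,.067)], 'w80@26',proj('wrist',[x,-.109,.026])[0]-proj('wrist',[x,-.021,.026])[0],'w20@67',proj('wrist',[x,-.075,.067])[0]-proj('wrist',[x,-.055,.067])[0])
im=cv2.imread('pics/w4.png')[190:390,220:420]
cv2.imwrite('pics/w4c.png',cv2.resize(im,(800,600)[::1] if 0 else (600,600),interpolation=cv2.INTER_CUBIC))
E
```

```text
361.5158593450398 317.81081678699485 233.52492234962023 [-0.03445694  0.          0.          0.          0.        ]
cam [[ 0.5871 -0.0654  0.2371]
 [-0.2964 -0.0067 -0.9552]]
0 [array([318., 273.]), array([308., 253.]), array([327., 253.])]
0.01 [array([318., 281.]), array([307., 260.]), array([328., 260.])]
0.02 [array([318., 289.]), array([307., 267.]), array([329., 267.])]
0.03 [array([318., 299.]), array([306., 276.]), array([329., 276.])]
0.04 [array([318., 310.]), array([305., 285.]), array([330., 285.])]
0.505 [(0.026, array([317., 265.])), (0.036, array([317., 271.])), (0.041, array([317., 275.])), (0.067, array([317., 294.]))] w80@26 140.7959029849695 w20@67 38.78330966732989
0.51 [(0.026, array([317., 258.])), (0.036, array([317., 264.])), (0.041, array([317., 267.])), (0.067, array([317., 285.]))] w80@26 141.68622392524452 w20@67 39.08659400827975
0.515 [(0.026, array([317., 250.])), (0.036, array([317., 256.])), (0.041, array([317., 259.])), (0.067, array([317., 276.]))] w80@26 142.58349391098903 w20@67 39.392957055761315
0.52 [(0.026, array([317., 242.])), (0.036, array([317., 248.])), (0.041, array([317., 250.])), (0.067, array([317., 267.]))] w80@26 143.4876803627783 w20@67 39.70239435096994
0.53 [(0.026, array([317., 227.])), (0.036, array([317., 231.])), (0.041, array([317., 234.])), (0.067, array([317., 248.]))] w80@26 145.31663597125646 w20@67 40.33045487316946
```

View pics/w4c.png

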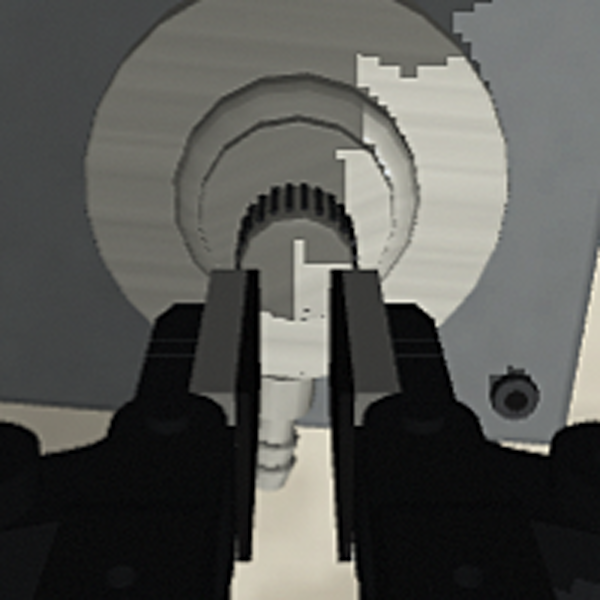

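The crop shows the knob top disc complete at px (319,279), below the finger ends at row 280. The finger scale of 2.4 px/mm against 2.0 for the knob puts the real finger ends about 30 mm above the reported TCP. The jaws therefore closed above the knob. I'll go lower with the jaws open, still safely above the collar.

Request:
{"fn": "move_arm", "kwargs": {
  "moves": [
    {"xyz": [0,0,0],"roll": 0},
    {"xyz": [0,0,0],"roll": 0},
    {"xyz": [0,0,0],"roll": 0},
    {"xyz": [0,0,0],"roll": 0},
    {"xyz": [0,0,15],"roll": 0},
    {"xyz": [0,0,15],"roll": 0},
    {"xyz": [0,0,8],"roll": 0},
    {"xyz": [0,0,0],"roll": 0}
  ],
  "jaw": 45
}}

```text
time: 9.1
ee_pos: [0.5126, -0.0652, 0.0206]
orientation: [1.0, -0.0, -0.001, -0.0]
contact_force: [-0.0, -0.3, -0.1]
finger_gap: 0.0451
```

Request:
{"fn": "move_arm", "kwargs": {
  "moves": [
    {"xyz": [0,0,0],"roll": 0},
    {"xyz": [0,0,0],"roll": 0},
    {"xyz": [0,0,0],"roll": 0},
    {"xyz": [0,0,0],"roll": 0},
    {"xyz": [0,0,0],"roll": 0},
    {"xyz": [0,0,0],"roll": 0},
    {"xyz": [0,0,0],"roll": 0},
    {"xyz": [0,0,0],"roll": 0}
  ],
  "jaw": 10
}}

```text
time: 10.1
ee_pos: [0.5142, -0.0654, 0.0224]
orientation: [1.0, -0.0, 0.001, 0.0]
contact_force: [0.3, -0.3, 5.6]
finger_gap: 0.0178
```

```bash

python3 - <<'E'
from h import *
st()
im=save('wrist','w5')
im=cv2.imread('pics/w5.png')[170:410,200:440]
cv2.imwrite('pics/w5c.png',cv2.resize(im,(600,600),interpolation=cv2.INTER_CUBIC))
E
```

```text
t 10.1 p [ 0.5142 -0.0654  0.0224] q [ 1.e+00 -1.e-04  6.e-04  1.e-04] F [ 0.3 -0.3  5.6] gap 0.0178
```

View pics/w5c.png

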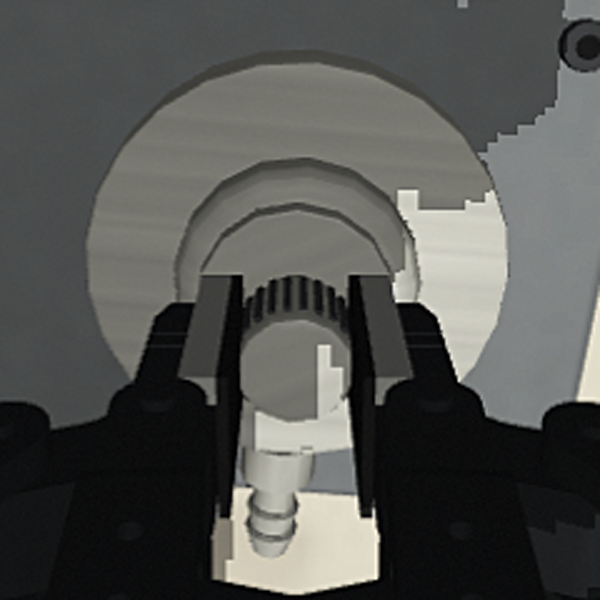

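The crop shows both pads on the knurled knob. Now I lift straight up and travel to the foam.

Request:
{"fn": "move_arm", "kwargs": {
  "moves": [
    {"xyz": [0,0,-8],"roll": 0},
    {"xyz": [0,0,-15],"roll": 0},
    {"xyz": [0,0,-25],"roll": 0},
    {"xyz": [0,0,-30],"roll": 0},
    {"xyz": [20,25,0],"roll": 0},
    {"xyz": [35,45,0],"roll": 0},
    {"xyz": [35,45,0],"roll": 0},
    {"xyz": [30,38,0],"roll": 0}
  ]
}}

```text
time: 11.15
ee_pos: [0.6344, -0.2199, 0.1006]
orientation: [1.0, -0.0, 0.0, -0.0]
contact_force: [0.4, 0.7, -1.2]
finger_gap: 0.0181
```

```bash

python3 - <<'E'
from h import *
st()
im=save('wrist','w6')
look(dict(foam_block=0,plug=.094,plug_knob=.138))
st()
E
```

```text
t 11.15 p [ 0.6344 -0.2199  0.1006] q [ 1.e+00 -3.e-04  1.e-04 -0.e+00] F [ 0.4  0.7 -1.2] gap 0.0181
foam_block 0.62 [319. 268.] [ 0.599  -0.2238]
foam_block 0.56 [320. 225.] [ 0.6347 -0.2247]
plug 0.94 [ 12. 207.] [ 0.6685 -0.0608]
plug 0.92 [ 98. 210.] [ 0.6668 -0.1069]
plug 0.77 [187. 208.] [ 0.6674 -0.1537]
plug 0.75 [318. 267.] [ 0.6349 -0.2202]
plug_knob 0.92 [162. 225.] [ 0.6695 -0.1576]
plug_knob 0.85 [ 61. 223.] [ 0.6704 -0.1172]
plug_knob 0.56 [321. 306.] [ 0.6342 -0.2201]
t 11.35 p [ 0.633  -0.2188  0.0991] q [ 1.e+00 -7.e-04 -1.e-03 -5.e-04] F [ 0.4  1.3 -0.6] gap 0.0181
```

View pics/w6.png

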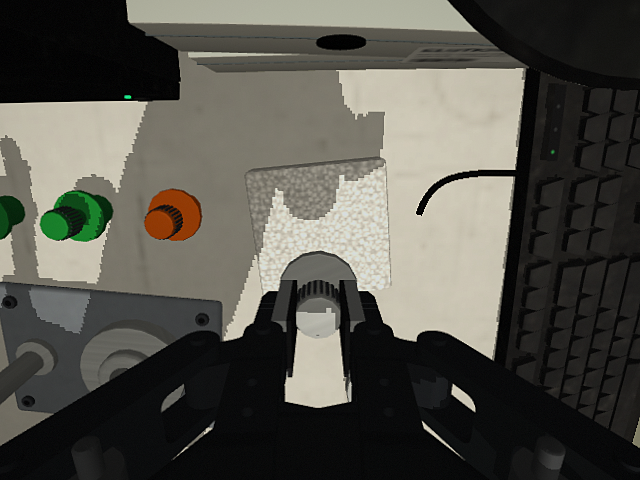

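The plug hangs in the fingers at about (318,300), over the foam (corners near (247,168) to (392,288)). Lowering it now.

Request:
{"fn": "move_arm", "kwargs": {
  "moves": [
    {"xyz": [0,0,20],"roll": 0},
    {"xyz": [0,0,20],"roll": 0},
    {"xyz": [0,0,12],"roll": 0},
    {"xyz": [0,0,6],"roll": 0},
    {"xyz": [0,0,5],"roll": 0},
    {"xyz": [0,0,3],"roll": 0},
    {"xyz": [0,0,1],"roll": 0},
    {"xyz": [0,0,0],"roll": 0}
  ]
}}

```text
time: 12.35
ee_pos: [0.6338, -0.2185, 0.0331]
orientation: [1.0, -0.0, 0.0, 0.0]
contact_force: [0.4, 0.5, -0.8]
finger_gap: 0.0179
```

Request:
{"fn": "move_arm", "kwargs": {
  "moves": [
    {"xyz": [0,0,1],"roll": 0},
    {"xyz": [0,0,1],"roll": 0},
    {"xyz": [0,0,1],"roll": 0},
    {"xyz": [0,0,0],"roll": 0},
    {"xyz": [0,0,0],"roll": 0},
    {"xyz": [0,0,0],"roll": 0},
    {"xyz": [0,0,0],"roll": 0},
    {"xyz": [0,0,0],"roll": 0}
  ]
}}

```text
time: 13.35
ee_pos: [0.6339, -0.2184, 0.0304]
orientation: [1.0, -0.0, 0.0, 0.0]
contact_force: [-0.6, 0.4, 4.4]
finger_gap: 0.018
```

Request:
{"fn": "move_arm", "kwargs": {
  "moves": [
    {"xyz": [0,0,0],"roll": 0},
    {"xyz": [0,0,0],"roll": 0},
    {"xyz": [0,0,0],"roll": 0},
    {"xyz": [0,0,-20],"roll": 0},
    {"xyz": [0,0,-40],"roll": 0},
    {"xyz": [0,0,-50],"roll": 0},
    {"xyz": [0,0,-55],"roll": 0},
    {"xyz": [0,0,-55],"roll": 0}
  ],
  "jaw": 45
}}

```text
time: 14.35
ee_pos: [0.6333, -0.2183, 0.2514]
orientation: [1.0, -0.0, -0.0, -0.0]
contact_force: [0.7, -0.4, -0.3]
finger_gap: 0.0449
```

Request:
{"fn": "move_arm", "kwargs": {
  "moves": [
    {"xyz": [-20,-57,0],"roll": 0},
    {"xyz": [-20,-57,0],"roll": 0},
    {"xyz": [-20,-57,0],"roll": 0},
    {"xyz": [-20,-58,0],"roll": 0},
    {"xyz": [-20,-58,0],"roll": 0},
    {"xyz": [-20,-58,0],"roll": 0},
    {"xyz": [-20,-58,0],"roll": 0},
    {"xyz": [-20,-58,0],"roll": 0}
  ],
  "jaw": 80
}}

```text
time: 15.35
ee_pos: [0.4691, 0.118, 0.2592]
orientation: [0.995, 0.089, -0.006, -0.049]
contact_force: [-0.4, -0.7, -0.4]
finger_gap: 0.0803
```

```bash

python3 - <<'E'
from h import *
st()
save('wrist','w7'); save('top','t7')
look(dict(cartridge=0,top_seat=.048))
look(dict(plug=.022,plug_knob=.066),'top')
st()
E
```

```text
t 15.35 p [0.4691 0.118  0.2592] q [ 0.9948  0.089  -0.0055 -0.0494] F [-0.4 -0.7 -0.4] gap 0.0803
cartridge 0.85 [234. 165.] [0.4747 0.2495]
top_seat 0.94 [219. 171.] [0.4736 0.2496]
plug 0.65 [326. 192.] [0.6406 0.0197]
plug 0.55 [382. 197.] [ 0.6322 -0.1143]
plug 0.5 [424. 198.] [ 0.633  -0.2145]
plug 0.48 [353. 194.] [ 0.639  -0.0449]
plug_knob 0.74 [325. 189.] [0.6413 0.0219]
plug_knob 0.63 [354. 185.] [ 0.6517 -0.0447]
plug_knob 0.63 [385. 189.] [ 0.6448 -0.1159]
plug_knob 0.51 [434. 195.] [ 0.6333 -0.2297]
t 15.65 p [0.4705 0.1166 0.2591] q [ 0.9949  0.0877 -0.0052 -0.0488] F [ 0.8  0.  -0.7] gap 0.0798
```

View pics/w7.png

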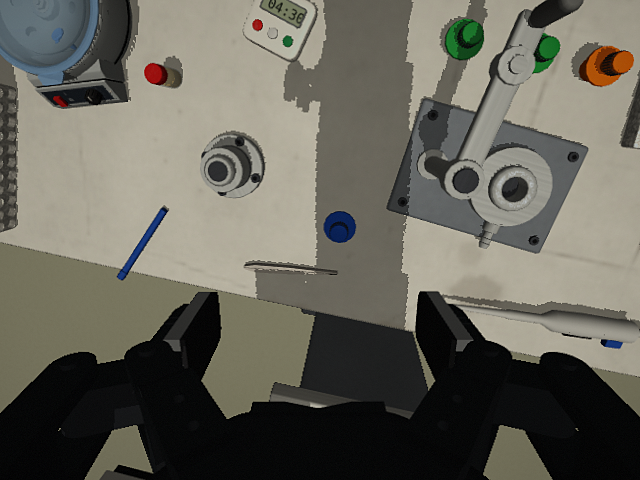

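The plug is out: the bore at (514,188) is open, and the top camera finds the plug at the foam. The cartridge is at (232,168). The arm lagged and the tool is tilted, so I'm checking the joints.

Request:
{"fn": "move_arm", "kwargs": {
  "moves": [
    {"xyz": [0,0,0],"roll": 0},
    {"xyz": [0,0,0],"roll": 0},
    {"xyz": [0,0,0],"roll": 0},
    {"xyz": [0,0,0],"roll": 0},
    {"xyz": [0,0,0],"roll": 0},
    {"xyz": [0,0,0],"roll": 0},
    {"xyz": [0,0,0],"roll": 0},
    {"xyz": [0,0,0],"roll": 0}
  ]
}}

```text
time: 16.65
ee_pos: [0.47, 0.1171, 0.2593]
orientation: [0.995, 0.088, -0.005, -0.049]
contact_force: [-0.7, 0.5, -0.2]
finger_gap: 0.08
```

```bash

python3 - <<'E'
from h import *
from scipy.spatial.transform import Rotation as R
st();s=robot.state();print(np.round(s['qpos'],3));print(np.round(R.from_quat(s['orientation']).as_matrix(),3))
E
```

```text
t 16.65 p [0.47   0.1171 0.2593] q [ 0.9949  0.0881 -0.0053 -0.049 ] F [-0.7  0.5 -0.2] gap 0.08
[0.176 0.191 0.094 1.475 0.099 3.141]
[[ 0.984  0.175 -0.019]
 [ 0.176 -0.98   0.097]
 [-0.002 -0.098 -0.995]]
```

Joint 6 is at its limit (3.141), because tool azimuth = q1 − q6 + π. Rolling to azimuth 0.6 frees it, and I'll see whether the tilt recovers.

Request:
{"fn": "move_arm", "kwargs": {
  "moves": [
    {"xyz": [0,0,0],"roll": -0.14},
    {"xyz": [0,0,0],"roll": -0.14},
    {"xyz": [0,0,0],"roll": -0.14},
    {"xyz": [0,0,0],"roll": 0},
    {"xyz": [0,0,0],"roll": 0},
    {"xyz": [0,0,0],"roll": 0},
    {"xyz": [0,0,0],"roll": 0},
    {"xyz": [0,0,0],"roll": 0}
  ]
}}

```text
time: 17.65
ee_pos: [0.47, 0.117, 0.2592]
orientation: [0.955, 0.293, 0.005, -0.049]
contact_force: [0.1, 0.2, 0.7]
finger_gap: 0.0799
```

```bash

python3 - <<'E'
from h import *
from scipy.spatial.transform import Rotation as R
st();s=robot.state();print(np.round(s['qpos'],3));print(np.round(R.from_quat(s['orientation']).as_matrix(),3))
E
```

```text
t 17.65 p [0.47   0.117  0.2592] q [ 0.9547  0.2934  0.005  -0.049 ] F [0.1 0.2 0.7] gap 0.0799
[0.176 0.191 0.094 1.475 0.099 2.721]
[[ 0.828  0.561 -0.019]
 [ 0.56  -0.823  0.097]
 [ 0.038 -0.091 -0.995]]
```

The tilt stays in the commanded pose. It came from saturating joint 6 at its upper limit, so saturating it at the lower limit should undo it symmetrically. I'll roll there in place, where there is free space.

Request:
{"fn": "move_arm", "kwargs": {
  "moves": [
    {"xyz": [0,0,0],"roll": -0.186},
    {"xyz": [0,0,0],"roll": -0.186},
    {"xyz": [0,0,0],"roll": -0.186},
    {"xyz": [0,0,0],"roll": -0.186},
    {"xyz": [0,0,0],"roll": -0.186},
    {"xyz": [0,0,0],"roll": -0.186},
    {"xyz": [0,0,0],"roll": -0.186},
    {"xyz": [0,0,0],"roll": -0.186}
  ]
}}

```text
time: 18.65
ee_pos: [0.47, 0.117, 0.2592]
orientation: [0.501, 0.864, 0.037, -0.033]
contact_force: [0.2, 0.3, 0.0]
finger_gap: 0.0803
```

Request:
{"fn": "move_arm", "kwargs": {
  "moves": [
    {"xyz": [0,0,0],"roll": -0.186},
    {"xyz": [0,0,0],"roll": -0.186},
    {"xyz": [0,0,0],"roll": -0.186},
    {"xyz": [0,0,0],"roll": -0.186},
    {"xyz": [0,0,0],"roll": -0.186},
    {"xyz": [0,0,0],"roll": -0.186},
    {"xyz": [0,0,0],"roll": -0.186},
    {"xyz": [0,0,0],"roll": -0.186}
  ]
}}

```text
time: 19.65
ee_pos: [0.47, 0.117, 0.2592]
orientation: [-0.216, 0.975, 0.049, 0.001]
contact_force: [-1.3, -0.2, -0.3]
finger_gap: 0.08
```

Request:
{"fn": "move_arm", "kwargs": {
  "moves": [
    {"xyz": [0,0,0],"roll": -0.186},
    {"xyz": [0,0,0],"roll": -0.186},
    {"xyz": [0,0,0],"roll": -0.186},
    {"xyz": [0,0,0],"roll": -0.186},
    {"xyz": [0,0,0],"roll": -0.186},
    {"xyz": [0,0,0],"roll": -0.186},
    {"xyz": [0,0,0],"roll": -0.186},
    {"xyz": [0,0,0],"roll": -0.186}
  ]
}}

```text
time: 20.65
ee_pos: [0.47, 0.117, 0.2592]
orientation: [0.82, -0.571, -0.035, -0.034]
contact_force: [-0.8, 0.2, 1.0]
finger_gap: 0.0801
```

Request:
{"fn": "move_arm", "kwargs": {
  "moves": [
    {"xyz": [0,0,0],"roll": -0.186},
    {"xyz": [0,0,0],"roll": -0.186},
    {"xyz": [0,0,0],"roll": -0.186},
    {"xyz": [0,0,0],"roll": -0.186},
    {"xyz": [0,0,0],"roll": -0.186},
    {"xyz": [0,0,0],"roll": -0.186},
    {"xyz": [0,0,0],"roll": -0.186},
    {"xyz": [0,0,0],"roll": -0.09}
  ]
}}

```text
time: 21.65
ee_pos: [0.47, 0.117, 0.2592]
orientation: [0.995, 0.086, -0.005, -0.049]
contact_force: [1.3, 0.2, 0.7]
finger_gap: 0.0799
```

```bash

cat >> h.py <<'E'
from scipy.spatial.transform import Rotation as Rot
def rot():
    st();s=robot.state();M=Rot.from_quat(s['orientation']).as_matrix();print('q',np.round(s['qpos'],3),'toolx',np.round(M[:,0],4),'tooly',np.round(M[:,1],4),'toolz',np.round(M[:,2],4))
def rel(p,cmd=None):
    s=robot.state();M=Rot.from_quat(s['orientation']).as_matrix();print('tool shift mm',np.round(M.T@(np.array(p)-np.array(s['ee_pos'] if cmd is None else cmd))*1000,1))
E
python3 -c "
from h import *
rot()"
```

```text
t 21.65 p [0.47   0.117  0.2592] q [ 0.9951  0.0862 -0.0054 -0.049 ] F [1.3 0.2 0.7] gap 0.0799
q [ 0.176  0.191  0.094  1.475  0.099 -3.139] toolx [ 0.9851  0.172  -0.0023] tooly [ 0.171  -0.9804 -0.0984] toolz [-0.0192  0.0965 -0.9951]
```

Now at the lower limit. I'm probing with one roll row past it to see how the tilt responds.

Request:
{"fn": "move_arm", "kwargs": {
  "moves": [
    {"xyz": [0,0,0],"roll": -0.1},
    {"xyz": [0,0,0],"roll": -0.1},
    {"xyz": [0,0,0],"roll": 0},
    {"xyz": [0,0,0],"roll": 0},
    {"xyz": [0,0,0],"roll": 0},
    {"xyz": [0,0,0],"roll": 0},
    {"xyz": [0,0,0],"roll": 0},
    {"xyz": [0,0,0],"roll": 0}
  ]
}}

```text
time: 22.65
ee_pos: [0.4575, 0.1632, 0.2591]
orientation: [0.988, 0.15, 0.003, -0.03]
contact_force: [-0.2, 0.8, 0.5]
finger_gap: 0.08
```

```bash
python3 -c "
from h import *
rot()"
```

```text
t 22.65 p [0.4575 0.1632 0.2591] q [ 0.9882  0.1502  0.0028 -0.03  ] F [-0.2  0.8  0.5] gap 0.08
q [ 0.302  0.181  0.083  1.459  0.058 -3.141] toolx [0.9548 0.2967 0.0145] tooly [ 0.2971 -0.9531 -0.0584] toolz [-0.0035  0.0601 -0.9982]
```

It works: the tilt fell from 0.099 to 0.058. I'll take out the rest while moving back in −y, so that the correction direction matches the remaining tilt.

Request:
{"fn": "move_arm", "kwargs": {
  "moves": [
    {"xyz": [0,0,0],"roll": 0.186},
    {"xyz": [-5,46,0],"roll": 0},
    {"xyz": [-5,46,0],"roll": 0},
    {"xyz": [-4,40,0],"roll": 0},
    {"xyz": [-4,40,0],"roll": 0},
    {"xyz": [-4,40,0],"roll": 0},
    {"xyz": [0,0,0],"roll": 0},
    {"xyz": [0,0,0],"roll": 0}
  ]
}}

```text
time: 23.65
ee_pos: [0.4528, 0.0165, 0.2485]
orientation: [1.0, 0.015, 0.001, -0.003]
contact_force: [-0.3, 0.6, -0.5]
finger_gap: 0.08
```

```bash
python3 -c "
from h import *
rot()"
```

```text
t 23.65 p [0.4528 0.0165 0.2485] q [ 0.9999  0.0153  0.0015 -0.0034] F [-0.3  0.6 -0.5] gap 0.08
q [ 0.031  0.128 -0.006  1.434  0.007 -3.141] toolx [0.9995 0.0305 0.0031] tooly [ 0.0305 -0.9995 -0.0068] toolz [ 0.0029  0.0069 -1.    ]
```

The tilt is down to 0.4°, which is fine. I'm now rolling to azimuth −90° (jaws along world x, camera on the −y side, away from the post), where joint 6 has room everywhere.

Request:
{"fn": "move_arm", "kwargs": {
  "moves": [
    {"xyz": [0,0,0],"roll": 0.186},
    {"xyz": [0,0,0],"roll": 0.186},
    {"xyz": [0,0,0],"roll": 0.186},
    {"xyz": [0,0,0],"roll": 0.186},
    {"xyz": [0,0,0],"roll": 0.186},
    {"xyz": [0,0,0],"roll": 0.186},
    {"xyz": [0,0,0],"roll": 0.186},
    {"xyz": [0,0,0],"roll": 0.186}
  ]
}}

```text
time: 24.65
ee_pos: [0.4529, 0.0168, 0.2485]
orientation: [0.744, -0.668, -0.001, -0.003]
contact_force: [-0.7, 0.2, -0.7]
finger_gap: 0.0795
```

Request:
{"fn": "move_arm", "kwargs": {
  "moves": [
    {"xyz": [0,0,0],"roll": 0.113},
    {"xyz": [-47,-4,0],"roll": 0},
    {"xyz": [-47,-4,0],"roll": 0},
    {"xyz": [-47,-4,0],"roll": 0},
    {"xyz": [-47,-4,15],"roll": 0},
    {"xyz": [-46,-4,40],"roll": 0},
    {"xyz": [0,0,40],"roll": 0},
    {"xyz": [0,0,0],"roll": 0}
  ]
}}

```text
time: 25.65
ee_pos: [0.4699, 0.2505, 0.1515]
orientation: [0.708, -0.706, -0.003, 0.001]
contact_force: [-0.1, 0.3, 0.4]
finger_gap: 0.0799
```

```bash
python3 - <<'E'
from h import *
rot()
im=save('wrist','w8')
look(dict(cartridge=0,top_seat=.048))
g=cv2.medianBlur(cv2.cvtColor(im,cv2.COLOR_RGB2GRAY),5)
c=cv2.HoughCircles(g,cv2.HOUGH_GRADIENT,1.5,10,param1=100,param2=40,minRadius=15,maxRadius=80)
if c is not None:
    for x in c[0][:6]: print(x,[np.round(at('wrist',x[:2],z)[:2],4) for z in(.0145,.048,.057)])
E
```

```text
t 25.65 p [0.4699 0.2505 0.1515] q [ 0.7078 -0.7064 -0.0027  0.0008] F [-0.1  0.3  0.4] gap 0.0799
q [ 0.487  0.332  0.004  1.247  0.005 -1.086] toolx [ 0.002  -1.     -0.0027] tooly [-1.     -0.002   0.0049] toolz [-0.0049  0.0026 -1.    ]
cartridge 0.77 [311. 207.] [0.481  0.2518]
top_seat 0.6 [314. 218.] [0.479 0.251]
[314.25 206.25  41.4 ] [array([0.479 , 0.2484]), array([0.4785, 0.2409]), array([0.4784, 0.2389])]
[371.25  30.75  25.8 ] [array([0.4337, 0.1063]), array([0.438 , 0.1139]), array([0.4391, 0.1159])]
[ 33.75 288.75  32.25] [array([0.7567, 0.3316]), array([0.7269, 0.3153]), array([0.7188, 0.311 ])]
[312.75 221.25  32.4 ] [array([0.4804, 0.2623]), array([0.4798, 0.2534]), array([0.4796, 0.251 ])]
[ 42.75     282.75      31.650002] [array([0.7459, 0.325 ]), array([0.7171, 0.3094]), array([0.7094, 0.3053])]
[ 75.75 261.75  24.  ] [array([0.7076, 0.3026]), array([0.683 , 0.2895]), array([0.6763, 0.2859])]
```

View pics/w8.png

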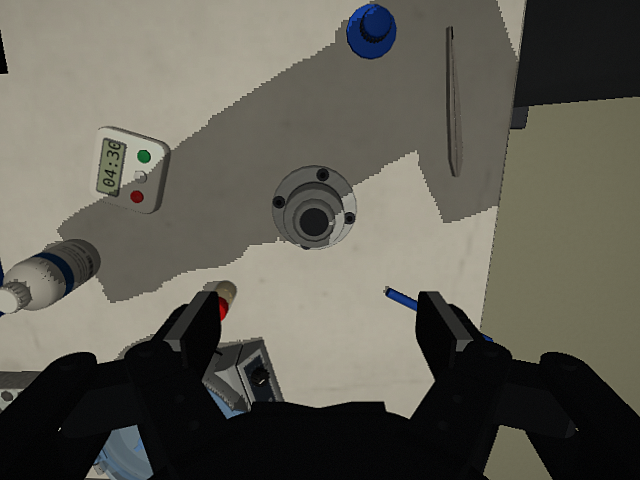

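The wrist view shows the cartridge flange at (314,207) and its top at (313,221), so it stands at about (0.4795, 0.2505). Descending around the barrel.

Request:
{"fn": "move_arm", "kwargs": {
  "moves": [
    {"xyz": [0,-9,30],"roll": 0},
    {"xyz": [0,0,40],"roll": 0},
    {"xyz": [0,0,40],"roll": 0},
    {"xyz": [0,0,20],"roll": 0},
    {"xyz": [0,0,12],"roll": 0},
    {"xyz": [0,0,8],"roll": 0},
    {"xyz": [0,0,4],"roll": 0},
    {"xyz": [0,0,0],"roll": 0}
  ]
}}

```text
time: 26.8
ee_pos: [0.4829, 0.2518, 0.0016]
orientation: [-0.707, 0.707, 0.001, 0.004]
contact_force: [0.1, 0.7, -0.2]
finger_gap: 0.0799
```

```bash
python3 - <<'E'
from h import *
rot()
im=save('wrist','w9')
look(dict(cartridge=0,top_seat=.048))
g=cv2.medianBlur(cv2.cvtColor(im,cv2.COLOR_RGB2GRAY),5)
c=cv2.HoughCircles(g,cv2.HOUGH_GRADIENT,1.5,10,param1=100,param2=40,minRadius=25,maxRadius=120)
if c is not None:
    for x in c[0][:6]: print(x,[np.round(at('wrist',x[:2],z)[:2],4) for z in(.0145,.048,.057)])
E
```

```text
t 26.8 p [0.4829 0.2518 0.0016] q [-0.7069  0.7073  0.0012  0.0036] F [ 0.1  0.7 -0.2] gap 0.0799
q [ 0.478  0.487 -0.186  0.891  0.005 -1.092] toolx [-5.0e-04 -1.0e+00 -6.9e-03] tooly [-1.0e+00  5.0e-04 -3.4e-03] toolz [ 0.0034  0.0069 -1.    ]
cartridge 0.94 [333. 264.] [0.4762 0.2489]
top_seat 0.55 [339. 310.] [0.4752 0.2494]
[338.25 269.25  75.25] [array([0.474 , 0.2457]), array([0.4759, 0.2318]), array([0.4764, 0.2281])]
[339.75 281.25  80.05] [array([0.4732, 0.252 ]), array([0.4752, 0.2368]), array([0.4758, 0.2328])]
[342.75 293.25  66.1 ] [array([0.4716, 0.2584]), array([0.474 , 0.2419]), array([0.4746, 0.2375])]
[324.75     302.25     105.850006] [array([0.4804, 0.2633]), array([0.481 , 0.2458]), array([0.4811, 0.2411])]
[324.75     272.25      62.949997] [array([0.4805, 0.2472]), array([0.4811, 0.2331]), array([0.4812, 0.2293])]
[348.75     305.25      53.050003] [array([0.4684, 0.265 ]), array([0.4715, 0.2471]), array([0.4723, 0.2424])]
```

Request:
{"fn": "move_arm", "kwargs": {
  "moves": [
    {"xyz": [2,4,3],"roll": 0},
    {"xyz": [0,0,0],"roll": 0},
    {"xyz": [0,0,0],"roll": 0},
    {"xyz": [0,0,0],"roll": 0},
    {"xyz": [0,0,0],"roll": 0},
    {"xyz": [0,0,0],"roll": 0},
    {"xyz": [0,0,0],"roll": 0},
    {"xyz": [0,0,0],"roll": 0}
  ],
  "jaw": 75
}}

```text
time: 27.95
ee_pos: [0.4784, 0.2496, -0.002]
orientation: [-0.707, 0.707, 0.001, 0.003]
contact_force: [-0.0, -0.0, 0.9]
finger_gap: 0.0751
```

Request:
{"fn": "move_arm", "kwargs": {
  "moves": [
    {"xyz": [0,0,0],"roll": 0},
    {"xyz": [0,0,0],"roll": 0},
    {"xyz": [0,0,0],"roll": 0},
    {"xyz": [0,0,0],"roll": 0},
    {"xyz": [0,0,0],"roll": 0},
    {"xyz": [0,0,0],"roll": 0},
    {"xyz": [0,0,0],"roll": 0},
    {"xyz": [0,0,0],"roll": 0}
  ],
  "jaw": 40,
  "grip_force": 60
}}

```text
time: 28.95
ee_pos: [0.4783, 0.2497, -0.0016]
orientation: [-0.707, 0.707, 0.002, 0.003]
contact_force: [-2.9, -0.7, 4.6]
finger_gap: 0.047
```

```bash
python3 - <<'E'
from h import *
rot()
im=save('wrist','w10')
look(dict(cartridge=0,top_seat=.048))
E
```

```text
t 28.95 p [ 0.4783  0.2497 -0.0016] q [-0.707   0.7072  0.0015  0.0032] F [-2.9 -0.7  4.6] gap 0.047
q [ 0.478  0.484 -0.203  0.879  0.005 -1.092] toolx [-4.0e-04 -1.0e+00 -6.7e-03] tooly [-1.0e+00  4.0e-04 -2.4e-03] toolz [ 0.0024  0.0067 -1.    ]
cartridge 0.74 [317. 273.] [0.4796 0.2503]
top_seat 0.82 [318. 320.] [0.4791 0.2499]
```

Gripped: the gap reads 47 mm with the same ~2–3 mm bias. Cartridge origin ≈ TCP + (0.5, 0.4, 1.6) mm. Lifting it over the post to the holder.

Request:
{"fn": "move_arm", "kwargs": {
  "moves": [
    {"xyz": [0,0,-15],"roll": 0},
    {"xyz": [0,0,-45],"roll": 0},
    {"xyz": [0,0,-60],"roll": 0},
    {"xyz": [0,0,-60],"roll": 0},
    {"xyz": [40,-6,0],"roll": 0},
    {"xyz": [60,-7,0],"roll": 0},
    {"xyz": [60,-7,0],"roll": 0},
    {"xyz": [60,-7,0],"roll": 0}
  ]
}}

```text
time: 30.1
ee_pos: [0.5048, 0.0266, 0.177]
orientation: [0.707, -0.707, -0.001, -0.003]
contact_force: [0.8, -0.3, -3.0]
finger_gap: 0.047
```

Request:
{"fn": "move_arm", "kwargs": {
  "moves": [
    {"xyz": [60,-6,0],"roll": 0},
    {"xyz": [36,-3,0],"roll": 0},
    {"xyz": [0,0,20],"roll": 0},
    {"xyz": [0,0,40],"roll": 0},
    {"xyz": [0,0,40],"roll": 0},
    {"xyz": [0,0,15],"roll": 0},
    {"xyz": [0,0,0],"roll": 0},
    {"xyz": [0,0,0],"roll": 0}
  ]
}}

```text
time: 31.1
ee_pos: [0.5157, -0.067, 0.0627]
orientation: [-0.707, 0.707, 0.0, 0.004]
contact_force: [-0.3, 0.1, -2.0]
finger_gap: 0.047
```

```bash
python3 - <<'E'
from h import *
rot()
im=save('wrist','w11');p=np.array(robot.state()['ee_pos']);z=p[2]+.0016
look(dict(holder=0,seat=.026,cartridge=z,top_seat=z+.048,clamp_hinge=.122,plug_knob=.066))
E
```

```text
t 31.1 p [ 0.5157 -0.067   0.0627] q [-7.070e-01  7.072e-01  1.000e-04  4.100e-03] F [-0.3  0.1 -2. ] gap 0.047
q [-0.133  0.376 -0.179  1.011  0.007 -1.704] toolx [-3.0e-04 -1.0e+00 -5.9e-03] tooly [-1.0e+00  4.0e-04 -5.7e-03] toolz [ 0.0057  0.0059 -1.    ]
cartridge 0.84 [315. 272.] [ 0.5178 -0.0669]
top_seat 0.8 [317. 319.] [ 0.5158 -0.0676]
plug_knob 0.97 [100. 290.] [ 0.6301 -0.0572]
plug_knob 0.82 [ 75. 170.] [ 0.631  -0.1196]
plug_knob 0.4 [120. 385.] [0.6295 0.0026]
```

Request:
{"fn": "move_arm", "kwargs": {
  "moves": [
    {"xyz": [-1,1.5,10],"roll": 0},
    {"xyz": [0,0,8],"roll": 0},
    {"xyz": [0,0,6],"roll": 0},
    {"xyz": [0,0,3],"roll": 0},
    {"xyz": [0,0,2],"roll": 0},
    {"xyz": [0,0,2],"roll": 0},
    {"xyz": [0,0,1],"roll": 0},
    {"xyz": [0,0,0],"roll": 0}
  ]
}}

```text
time: 32.45
ee_pos: [0.5127, -0.0656, 0.0291]
orientation: [-0.707, 0.707, 0.001, 0.003]
contact_force: [-0.9, 0.3, -3.7]
finger_gap: 0.0471
```

It is 5 mm down over the spigot with only its own weight on the wrist, so it is entering freely. Continuing gently.

Request:
{"fn": "move_arm", "kwargs": {
  "moves": [
    {"xyz": [0,0,1],"roll": 0},
    {"xyz": [0,0,1],"roll": 0},
    {"xyz": [0,0,1],"roll": 0},
    {"xyz": [0,0,1],"roll": 0},
    {"xyz": [0,0,1],"roll": 0},
    {"xyz": [0,0,0.5],"roll": 0},
    {"xyz": [0,0,0],"roll": 0},
    {"xyz": [0,0,0],"roll": 0}
  ]
}}

```text
time: 33.45
ee_pos: [0.5128, -0.0655, 0.0244]
orientation: [-0.707, 0.707, 0.001, 0.003]
contact_force: [-3.1, 0.9, 5.5]
finger_gap: 0.0467
```

Home: z matches 24.4 mm and the contact force is 5.5 N. Releasing, lifting and going to the cap.

Request:
{"fn": "move_arm", "kwargs": {
  "moves": [
    {"xyz": [0,0,0],"roll": 0},
    {"xyz": [0,0,0],"roll": 0},
    {"xyz": [0,0,0],"roll": 0},
    {"xyz": [0,0,0],"roll": 0},
    {"xyz": [0,0,-20],"roll": 0},
    {"xyz": [0,0,-40],"roll": 0},
    {"xyz": [0,0,-60],"roll": 0},
    {"xyz": [50,5,0],"roll": 0}
  ],
  "jaw": 75
}}

```text
time: 34.45
ee_pos: [0.512, -0.1155, 0.1488]
orientation: [0.709, -0.705, 0.003, -0.007]
contact_force: [0.8, -0.4, -1.2]
finger_gap: 0.0752
```

Request:
{"fn": "move_arm", "kwargs": {
  "moves": [
    {"xyz": [55,7,0],"roll": 0},
    {"xyz": [55,7,0],"roll": 0},
    {"xyz": [53,6,0],"roll": 0},
    {"xyz": [0,0,0],"roll": 0},
    {"xyz": [0,0,0],"roll": 0},
    {"xyz": [0,0,0],"roll": 0},
    {"xyz": [0,0,0],"roll": 0},
    {"xyz": [0,0,0],"roll": 0}
  ],
  "jaw": 60
}}

```text
time: 35.45
ee_pos: [0.4876, -0.2785, 0.1423]
orientation: [0.707, -0.707, -0.001, -0.003]
contact_force: [0.2, 0.3, -0.2]
finger_gap: 0.0603
```

```bash
python3 - <<'E'
from h import *
rot()
im=save('wrist','w12')
look(dict(end_cap=0))
look(dict(cartridge=.026,top_seat=.074))
g=cv2.medianBlur(cv2.cvtColor(im,cv2.COLOR_RGB2GRAY),5)
c=cv2.HoughCircles(g,cv2.HOUGH_GRADIENT,1.5,10,param1=100,param2=40,minRadius=15,maxRadius=60)
if c is not None:
    for x in c[0][:6]: print(x,[np.round(at('wrist',x[:2],z)[:2],4) for z in(.0135,.043)])
save('top','t12');look(dict(cartridge=.026,top_seat=.074,plug_knob=.066),'top')
save('scene','s12');look(dict(cartridge=.026,top_seat=.074),'scene')
E
```

```text
t 35.45 p [ 0.4876 -0.2785  0.1423] q [ 0.7075 -0.7067 -0.0013 -0.0032] F [ 0.2  0.3 -0.2] gap 0.0603
q [-0.523  0.392  0.068  1.247  0.007 -2.095] toolx [ 0.001  -1.     -0.0063] tooly [-1.     -0.001  -0.0027] toolz [ 0.0027  0.0064 -1.    ]
top_seat 0.45 [322. 208.] [ 0.4857 -0.2972]
[321.75 213.75  35.85] [array([ 0.4854, -0.2784]), array([ 0.4857, -0.2856])]
[291.75     437.25      45.449997] [array([ 0.5165, -0.0328]), array([ 0.5137, -0.0639])]
[146.25 290.25  23.55] [array([ 0.6483, -0.2052]), array([ 0.6327, -0.2195])]
[311.25 203.25  25.95] [array([ 0.4945, -0.2876]), array([ 0.4938, -0.2939])]
[326.25 222.75  26.1 ] [array([ 0.4815, -0.2704]), array([ 0.4821, -0.2783])]
[324.75 203.25  28.8 ] [array([ 0.4829, -0.2876]), array([ 0.4834, -0.2939])]
cartridge 0.86 [360. 248.] [ 0.509  -0.0626]
cartridge 0.74 [195. 224.] [0.5558 0.3266]
top_seat 0.63 [364. 243.] [ 0.5172 -0.0687]
plug_knob 0.78 [283. 276.] [0.4373 0.1128]
plug_knob 0.74 [385. 187.] [ 0.6483 -0.1165]
plug_knob 0.59 [355. 185.] [ 0.6511 -0.0465]
plug_knob 0.55 [327. 191.] [0.6368 0.0181]
cartridge 0.65 [356. 266.] [ 0.5124 -0.0706]
top_seat 0.88 [358. 249.] [ 0.5063 -0.0623]
```

The cap flange is at (322,214), so about (0.4845, -0.2785). Descending around its hub and gripping.

Request:
{"fn": "move_arm", "kwargs": {
  "moves": [
    {"xyz": [0,3,30],"roll": 0},
    {"xyz": [0,0,40],"roll": 0},
    {"xyz": [0,0,35],"roll": 0},
    {"xyz": [0,0,18],"roll": 0},
    {"xyz": [0,0,10],"roll": 0},
    {"xyz": [0,0,5],"roll": 0},
    {"xyz": [0,0,2],"roll": 0},
    {"xyz": [0,0,0],"roll": 0}
  ]
}}

```text
time: 37.0
ee_pos: [0.4851, -0.2787, 0.0028]
orientation: [-0.707, 0.707, 0.001, 0.003]
contact_force: [-0.5, 0.3, -0.2]
finger_gap: 0.0599
```

Request:
{"fn": "move_arm", "kwargs": {
  "moves": [
    {"xyz": [0,0,0],"roll": 0},
    {"xyz": [0,0,0],"roll": 0},
    {"xyz": [0,0,0],"roll": 0},
    {"xyz": [0,0,0],"roll": 0},
    {"xyz": [0,0,0],"roll": 0},
    {"xyz": [0,0,0],"roll": 0},
    {"xyz": [0,0,0],"roll": 0},
    {"xyz": [0,0,0],"roll": 0}
  ],
  "jaw": 20,
  "grip_force": 50
}}

```text
time: 38.0
ee_pos: [0.485, -0.2786, 0.003]
orientation: [-0.707, 0.707, 0.001, 0.003]
contact_force: [-1.2, 0.8, 5.6]
finger_gap: 0.0266
```

```bash
python3 - <<'E'
from h import *
rot()
im=save('wrist','w13')
look(dict(end_cap=0))
m=cams.silhouettes('end_cap','wrist')
for d in m[:2]:
  y,x=np.nonzero(d['pixels']);print(round(d['confidence'],2),x.min(),x.max(),y.min(),y.max(),d['xy'])
p=np.array(robot.state()['ee_pos'])
# predicted top edge of flange rim for y offsets
for dy in(-.006,-.003,0,.003,.006):
  print(dy,[np.round(proj('wrist',[p[0],p[1]+dy-r,z])[1],1) for r,z in((.033,.0135),(.015,.041))], np.round(proj('wrist',[p[0],p[1]+dy,0])))
E
```

```text
t 38.0 p [ 0.485  -0.2786  0.003 ] q [-0.7069  0.7073  0.0008  0.0033] F [-1.2  0.8  5.6] gap 0.0266
q [-0.526  0.514 -0.135  0.922  0.007 -2.096] toolx [-5.0e-04 -1.0e+00 -5.8e-03] tooly [-1.0e+00  5.0e-04 -3.5e-03] toolz [ 0.0035  0.0058 -1.    ]
end_cap 0.64 [318. 270.] [ 0.486  -0.2778]
0.71 253 383 212 338 [320.6, 267.2]
0.38 0 63 372 444 [30.0, 400.4]
-0.006 [np.float64(201.3), np.float64(259.0)] [320. 258.]
-0.003 [np.float64(207.6), np.float64(265.9)] [320. 263.]
0 [np.float64(213.9), np.float64(272.8)] [320. 269.]
0.003 [np.float64(220.2), np.float64(279.5)] [320. 274.]
0.006 [np.float64(226.3), np.float64(286.2)] [320. 279.]
```

Gripped (gap 27 mm, hub 30), with the cap centred within 1 mm. Lifting it and carrying it over the cartridge.

Request:
{"fn": "move_arm", "kwargs": {
  "moves": [
    {"xyz": [0,0,-15],"roll": 0},
    {"xyz": [0,0,-45],"roll": 0},
    {"xyz": [0,0,-55],"roll": 0},
    {"xyz": [0,0,-32],"roll": 0},
    {"xyz": [-53,-7,0],"roll": 0},
    {"xyz": [-54,-7,0],"roll": 0},
    {"xyz": [-54,-7,0],"roll": 0},
    {"xyz": [-52,-7,0],"roll": 0}
  ]
}}

```text
time: 39.15
ee_pos: [0.5122, -0.0647, 0.151]
orientation: [-0.707, 0.707, 0.001, 0.003]
contact_force: [0.4, -0.3, -1.9]
finger_gap: 0.0262
```

Request:
{"fn": "move_arm", "kwargs": {
  "moves": [
    {"xyz": [0,0,0],"roll": 0},
    {"xyz": [0,0,20],"roll": 0},
    {"xyz": [0,0,20],"roll": 0},
    {"xyz": [0,0,10],"roll": 0},
    {"xyz": [0,0,5],"roll": 0},
    {"xyz": [0,0,0],"roll": 0},
    {"xyz": [0,0,0],"roll": 0},
    {"xyz": [0,0,0],"roll": 0}
  ]
}}

```text
time: 40.15
ee_pos: [0.513, -0.0661, 0.0962]
orientation: [-0.707, 0.707, 0.001, 0.004]
contact_force: [0.6, 0.4, -1.2]
finger_gap: 0.0264
```

```bash
python3 - <<'E'
from h import *
rot()
save('wrist','w14')
p=np.array(robot.state()['ee_pos']);z=p[2]-.003
look(dict(end_cap=z,cartridge=.026,top_seat=.074))
for n in('cartridge','end_cap'):
  for d in cams.silhouettes(n,'wrist')[:2]:
    y,x=np.nonzero(d['pixels']);print(n,round(d['confidence'],2),x.min(),x.max(),y.min(),y.max())
for dy in(-.003,0,.003):
  print(dy,[np.round(proj('wrist',[.5128,-.0652+dy-.038,.0405])[1],1)],[np.round(proj('wrist',[.5128+s*.038,-.0652+dy,.0405])) for s in(1,-1)],'cap',[np.round(proj('wrist',[p[0]+s*.033,p[1],z+.0135])) for s in(1,-1)])
E
```

```text
t 40.15 p [ 0.513  -0.0661  0.0962] q [-0.7069  0.7073  0.0009  0.0035] F [ 0.6  0.4 -1.2] gap 0.0264
q [-0.133  0.34  -0.136  1.092  0.007 -1.703] toolx [-6.0e-04 -1.0e+00 -6.3e-03] tooly [-1.0e+00  6.0e-04 -3.7e-03] toolz [ 0.0038  0.0063 -1.    ]
end_cap 0.86 [319. 270.] [ 0.5131 -0.0655]
cartridge 0.8 263 375 180 241
cartridge 0.56 477 487 400 475
end_cap 0.8 253 383 211 338
-0.003 [np.float64(178.4)] [array([262., 236.]), array([376., 236.])] cap [array([252., 279.]), array([386., 279.])]
0 [np.float64(183.2)] [array([262., 240.]), array([376., 240.])] cap [array([252., 279.]), array([386., 279.])]
0.003 [np.float64(187.8)] [array([263., 244.]), array([376., 244.])] cap [array([252., 279.]), array([386., 279.])]
```

The cartridge rim (columns 263–375, row 180) and the cap rim line up within about 1 mm. Lowering.

Request:
{"fn": "move_arm", "kwargs": {
  "moves": [
    {"xyz": [0,0,5],"roll": 0},
    {"xyz": [0,0,3],"roll": 0},
    {"xyz": [0,0,2],"roll": 0},
    {"xyz": [0,0,1.5],"roll": 0},
    {"xyz": [0,0,1.5],"roll": 0},
    {"xyz": [0,0,1],"roll": 0},
    {"xyz": [0,0,0],"roll": 0},
    {"xyz": [0,0,0],"roll": 0}
  ]
}}

```text
time: 41.45
ee_pos: [0.5126, -0.066, 0.0816]
orientation: [-0.707, 0.707, 0.001, 0.003]
contact_force: [0.4, -0.3, -1.3]
finger_gap: 0.0258
```

Request:
{"fn": "move_arm", "kwargs": {
  "moves": [
    {"xyz": [0,0,1],"roll": 0},
    {"xyz": [0,0,1],"roll": 0},
    {"xyz": [0,0,1],"roll": 0},
    {"xyz": [0,0,1],"roll": 0},
    {"xyz": [0,0,0.7],"roll": 0},
    {"xyz": [0,0,0.5],"roll": 0},
    {"xyz": [0,0,0],"roll": 0},
    {"xyz": [0,0,0],"roll": 0}
  ]
}}

```text
time: 42.45
ee_pos: [0.5126, -0.0661, 0.077]
orientation: [-0.707, 0.707, 0.001, 0.003]
contact_force: [-2.3, -1.4, 5.6]
finger_gap: 0.026
```

The cap is home (z as predicted, 5.6 N). Releasing, lifting clear, and moving above the clamp handle.

Request:
{"fn": "move_arm", "kwargs": {
  "moves": [
    {"xyz": [0,0,0],"roll": 0},
    {"xyz": [0,0,0],"roll": 0},
    {"xyz": [0,0,0],"roll": 0},
    {"xyz": [0,0,-15],"roll": 0},
    {"xyz": [0,0,-50],"roll": 0},
    {"xyz": [0,0,-60],"roll": 0},
    {"xyz": [0,0,-10],"roll": 0},
    {"xyz": [-25,-42,0],"roll": 0}
  ],
  "jaw": 60
}}

```text
time: 43.45
ee_pos: [0.5541, -0.0431, 0.2148]
orientation: [-0.706, 0.708, -0.0, 0.004]
contact_force: [1.1, -0.9, 0.2]
finger_gap: 0.0599
```

Request:
{"fn": "move_arm", "kwargs": {
  "moves": [
    {"xyz": [-23,-41,0],"roll": 0},
    {"xyz": [-23,-41,0],"roll": 0},
    {"xyz": [0,0,0],"roll": 0},
    {"xyz": [0,0,0],"roll": 0},
    {"xyz": [0,0,0],"roll": 0},
    {"xyz": [0,0,0],"roll": 0},
    {"xyz": [0,0,0],"roll": 0},
    {"xyz": [0,0,0],"roll": 0}
  ]
}}

```text
time: 44.45
ee_pos: [0.6361, 0.004, 0.2125]
orientation: [-0.707, 0.707, 0.001, 0.003]
contact_force: [0.5, 0.7, 0.4]
finger_gap: 0.0597
```

```bash
python3 - <<'E'
from h import *
rot()
save('wrist','w15')
look(dict(clamp_handle=.165,clamp_foot=.1155,clamp_hinge=.122,end_cap=.074,cartridge=.026,top_seat=.074))
save('top','t15');look(dict(clamp_handle=.165,end_cap=.074,cartridge=.026),'top')
save('scene','s15');look(dict(clamp_handle=.165,end_cap=.074,cartridge=.026),'scene')
E
```

```text
t 44.45 p [0.6361 0.004  0.2125] q [-0.7068  0.7074  0.0012  0.0034] F [0.5 0.7 0.4] gap 0.0597
q [ 0.003  0.517  0.446  1.497  0.006 -1.567] toolx [-8.0e-04 -1.0e+00 -6.5e-03] tooly [-1.e+00  8.e-04 -3.e-03] toolz [ 0.003   0.0065 -1.    ]
clamp_handle 0.6 [317. 246.] [0.6382 0.0063]
clamp_foot 0.71 [352. 230.] [0.6112 0.0104]
clamp_hinge 0.59 [470. 244.] [0.5194 0.0196]
end_cap 0.9 [468. 129.] [ 0.5118 -0.066 ]
clamp_handle 0.96 [291. 204.] [0.6378 0.0033]
end_cap 0.8 [356. 250.] [ 0.5051 -0.0547]
end_cap 0.32 [330. 239.] [ 0.5805 -0.0638]
cartridge 0.77 [355. 268.] [ 0.5096 -0.0628]
```

View pics/w15.png

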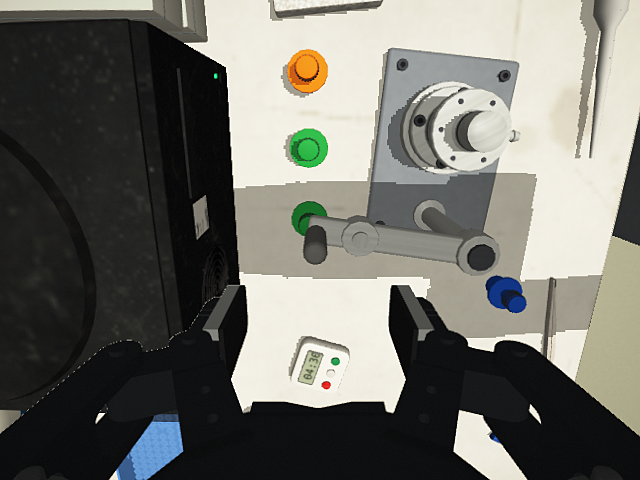

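The picture shows the cap seated flush on the cartridge at about (470,125). The clamp arm is open, with its handle peg at (316,240) on (0.638, 0.005). The monitor base is clear, at x ≈ 0.72. Descending on the peg and gripping it lightly.

Request:
{"fn": "move_arm", "kwargs": {
  "moves": [
    {"xyz": [-1,-2,0],"roll": 0},
    {"xyz": [0,0,5],"roll": 0},
    {"xyz": [0,0,20],"roll": 0},
    {"xyz": [0,0,20],"roll": 0},
    {"xyz": [0,0,20],"roll": 0},
    {"xyz": [0,0,12],"roll": 0},
    {"xyz": [0,0,5],"roll": 0},
    {"xyz": [0,0,0],"roll": 0}
  ],
  "jaw": 42
}}

```text
time: 46.2
ee_pos: [0.6385, 0.0057, 0.1302]
orientation: [-0.707, 0.707, 0.001, 0.003]
contact_force: [-0.3, 1.0, 1.2]
finger_gap: 0.0415
```

Request:
{"fn": "move_arm", "kwargs": {
  "moves": [
    {"xyz": [0,0,0],"roll": 0},
    {"xyz": [0,0,0],"roll": 0},
    {"xyz": [0,0,0],"roll": 0},
    {"xyz": [0,0,0],"roll": 0},
    {"xyz": [0,0,0],"roll": 0},
    {"xyz": [0,0,0],"roll": 0},
    {"xyz": [0,0,0],"roll": 0},
    {"xyz": [0,0,0],"roll": 0}
  ],
  "jaw": 5,
  "grip_force": 25
}}

```text
time: 47.2
ee_pos: [0.6382, 0.0057, 0.1311]
orientation: [-0.707, 0.707, 0.001, 0.003]
contact_force: [-3.8, -0.5, 5.3]
finger_gap: 0.014
```

```bash
python3 - <<'E'
from h import *
rot()
p=np.array(robot.state()['ee_pos'])[:2]
for h in ([.5205,.0215],):
  h=np.array(h);d=p-h;r=np.hypot(*d);a0=np.arctan2(d[1],d[0]);a1=-1.66;print(r,a0)
  q=p
  for a in np.linspace(a0,a1,17)[1:]:
    n=h+r*np.array([np.cos(a),np.sin(a)]);e=n-q;q=n;print(np.round([-e[1]*1000,-e[0]*1000],1),np.round(n,3))
E
```

```text
t 47.2 p [0.6382 0.0057 0.1311] q [-0.7069  0.7073  0.0013  0.0033] F [-3.8 -0.5  5.3] gap 0.014
q [ 0.006  0.548  0.286  1.306  0.006 -1.565] toolx [-4.0e-04 -1.0e+00 -6.5e-03] tooly [-1.0e+00  5.0e-04 -2.9e-03] toolz [ 0.0029  0.0065 -1.    ]
0.11876392048231699 -0.13301415038730632
[11.1  2. ] [ 0.636 -0.005]
[10.9  3.1] [ 0.633 -0.016]
[10.6  4.1] [ 0.629 -0.027]
[10.1  5.1] [ 0.624 -0.037]
[9.6 6. ] [ 0.618 -0.047]
[9.  6.9] [ 0.611 -0.056]
[8.3 7.8] [ 0.603 -0.064]
[7.5 8.5] [ 0.595 -0.071]
[6.6 9.2] [ 0.585 -0.078]
[5.7 9.8] [ 0.576 -0.084]
[ 4.8 10.3] [ 0.565 -0.088]
[ 3.8 10.7] [ 0.555 -0.092]
[ 2.7 11. ] [ 0.544 -0.095]
[ 1.7 11.2] [ 0.533 -0.097]
[ 0.6 11.3] [ 0.521 -0.097]
[-0.5 11.3] [ 0.51  -0.097]
```

The peg is held. Swinging along the arc.

Request:
{"fn": "move_arm", "kwargs": {
  "moves": [
    {"xyz": [11.1,2,0],"roll": 0},
    {"xyz": [10.9,3.1,0],"roll": 0},
    {"xyz": [10.6,4.1,0],"roll": 0},
    {"xyz": [10.1,5.1,0],"roll": 0},
    {"xyz": [9.6,6,0],"roll": 0},
    {"xyz": [9,6.9,0],"roll": 0},
    {"xyz": [8.3,7.8,0],"roll": 0},
    {"xyz": [7.5,8.5,0],"roll": 0}
  ]
}}

```text
time: 48.2
ee_pos: [0.5974, -0.073, 0.131]
orientation: [-0.707, 0.708, -0.002, 0.005]
contact_force: [5.1, -1.1, 4.4]
finger_gap: 0.0134
```

Request:
{"fn": "move_arm", "kwargs": {
  "moves": [
    {"xyz": [6.6,9.2,0],"roll": 0},
    {"xyz": [5.7,9.8,0],"roll": 0},
    {"xyz": [4.8,10.3,0],"roll": 0},
    {"xyz": [3.8,10.7,0],"roll": 0},
    {"xyz": [0,0,0],"roll": 0},
    {"xyz": [0,0,0],"roll": 0},
    {"xyz": [0,0,0],"roll": 0},
    {"xyz": [0,0,0],"roll": 0}
  ]
}}

```text
time: 49.2
ee_pos: [0.5563, -0.0968, 0.1309]
orientation: [-0.706, 0.708, -0.003, 0.002]
contact_force: [1.8, -7.6, 7.4]
finger_gap: 0.0134
```

Request:
{"fn": "move_arm", "kwargs": {
  "moves": [
    {"xyz": [5,8,0],"roll": 0},
    {"xyz": [3,8,0],"roll": 0},
    {"xyz": [1.5,8,0],"roll": 0},
    {"xyz": [0.5,8,0],"roll": 0},
    {"xyz": [0,7,0],"roll": 0},
    {"xyz": [0,5,0],"roll": 0},
    {"xyz": [0,0,0],"roll": 0},
    {"xyz": [0,0,0],"roll": 0}
  ]
}}

```text
time: 50.2
ee_pos: [0.5123, -0.1044, 0.1307]
orientation: [-0.706, 0.708, -0.001, 0.003]
contact_force: [0.7, -2.1, 8.7]
finger_gap: 0.0136
```

```bash
python3 - <<'E'
from h import *
rot()
save('wrist','w16');look(dict(clamp_handle=.165,clamp_foot=.117,clamp_hinge=.122,end_cap=.074))
save('top','t16');look(dict(clamp_handle=.165,clamp_hinge=.122,clamp_foot=.117),'top')
save('scene','s16');look(dict(clamp_handle=.165,clamp_hinge=.122,clamp_foot=.117),'scene')
E
```

```text
t 50.2 p [ 0.5123 -0.1044  0.1307] q [-0.7064  0.7079 -0.0014  0.0033] F [ 0.7 -2.1  8.7] gap 0.0136
q [-0.204  0.32  -0.069  1.176  0.004 -1.772] toolx [-0.0021 -1.     -0.0027] tooly [-1.      0.0021 -0.0067] toolz [ 0.0067  0.0027 -1.    ]
clamp_handle 0.89 [382. 241.] [ 0.5163 -0.0999]
clamp_handle 0.7 [424. 198.] [ 0.6087 -0.187 ]
clamp_hinge 0.7 [323. 240.] [0.5172 0.0247]
clamp_foot 0.43 [365. 243.] [ 0.5141 -0.068 ]
clamp_handle 0.57 [370. 204.] [ 0.5066 -0.101 ]
clamp_hinge 0.59 [333. 240.] [0.5167 0.0172]
clamp_foot 0.55 [226. 310.] [0.5044 0.3381]
clamp_foot 0.43 [356. 227.] [ 0.5193 -0.0725]
```

There is no stop reaction yet, so I'm pushing on in small steps.

Request:
{"fn": "move_arm", "kwargs": {
  "moves": [
    {"xyz": [0,2,0],"roll": 0},
    {"xyz": [0,2,0],"roll": 0},
    {"xyz": [0,2,0],"roll": 0},
    {"xyz": [0,1,0],"roll": 0},
    {"xyz": [0,0,0],"roll": 0},
    {"xyz": [0,0,0],"roll": 0},
    {"xyz": [0,0,0],"roll": 0},
    {"xyz": [0,0,0],"roll": 0}
  ]
}}

```text
time: 51.85
ee_pos: [0.5089, -0.1044, 0.1308]
orientation: [-0.707, 0.708, -0.004, 0.006]
contact_force: [10.1, -2.2, 1.6]
finger_gap: 0.0136
```

Request:
{"fn": "move_arm", "kwargs": {
  "moves": [
    {"xyz": [0,1.5,0],"roll": 0},
    {"xyz": [0,1.5,0],"roll": 0},
    {"xyz": [0,0,0],"roll": 0},
    {"xyz": [0,0,0],"roll": 0},
    {"xyz": [0,0,0],"roll": 0},
    {"xyz": [0,0,0],"roll": 0},
    {"xyz": [0,0,0],"roll": 0},
    {"xyz": [0,0,0],"roll": 0}
  ]
}}

```text
time: 52.85
ee_pos: [0.509, -0.1044, 0.1309]
orientation: [-0.707, 0.707, -0.006, 0.008]
contact_force: [17.5, -2.1, -3.6]
finger_gap: 0.0138
```

A firm stop: the position didn't change while the force rose. I relieve the push, release, and lift clear.

Request:
{"fn": "move_arm", "kwargs": {
  "moves": [
    {"xyz": [0,-3,0],"roll": 0},
    {"xyz": [0,-2.5,0],"roll": 0},
    {"xyz": [0,0,0],"roll": 0},
    {"xyz": [0,0,0],"roll": 0},
    {"xyz": [0,0,0],"roll": 0},
    {"xyz": [0,0,0],"roll": 0},
    {"xyz": [0,0,0],"roll": 0},
    {"xyz": [0,0,0],"roll": 0}
  ]
}}

```text
time: 53.85
ee_pos: [0.5089, -0.1044, 0.1307]
orientation: [-0.706, 0.708, -0.002, 0.004]
contact_force: [3.9, -2.3, 6.0]
finger_gap: 0.0134
```

Request:
{"fn": "move_arm", "kwargs": {
  "moves": [
    {"xyz": [0,0,0],"roll": 0},
    {"xyz": [0,0,0],"roll": 0},
    {"xyz": [0,0,0],"roll": 0},
    {"xyz": [0,0,-10],"roll": 0},
    {"xyz": [0,0,-30],"roll": 0},
    {"xyz": [0,0,-45],"roll": 0},
    {"xyz": [40,0,-20],"roll": 0},
    {"xyz": [40,0,0],"roll": 0}
  ],
  "jaw": 42
}}

```text
time: 54.85
ee_pos: [0.5077, -0.1838, 0.237]
orientation: [0.708, -0.707, 0.001, -0.004]
contact_force: [0.4, 0.3, -0.2]
finger_gap: 0.0418
```

```bash
python3 - <<'E'
from h import *
rot()
save('wrist','w17');look(dict(clamp_handle=.165,clamp_hinge=.122,end_cap=.074,cartridge=.026,clamp_foot=.117))
save('top','t17');look(dict(clamp_handle=.165,plug=.022,plug_knob=.066,lab_timer=0,control_vial=0,wash_bottle=0,steel_tweezers=0),'top')
save('scene','s17');look(dict(clamp_handle=.165,end_cap=.074,cartridge=.026,plug=.022,plug_knob=.066,lab_timer=0,control_vial=0,wash_bottle=0,steel_tweezers=0),'scene')
a=cv2.imread('pics/w17.png');b=cv2.imread('pics/s17.png')[180:400,180:450]
b=cv2.resize(b,(540,440))[:, :];A=cv2.resize(a,(400,300));c=np.zeros((440,800,3),np.uint8);c[:300,:400]=A;c[:,400:]=b[:,100:500];cv2.imwrite('pics/f.png',c)
print(robot.state()['time'])
E
```

```text
t 54.85 p [ 0.5077 -0.1838  0.237 ] q [ 0.7076 -0.7066  0.0013 -0.0044] F [ 0.4  0.3 -0.2] gap 0.0418
q [-0.352  0.304  0.188  1.449  0.007 -1.924] toolx [ 0.0014 -1.     -0.0043] tooly [-1.     -0.0013 -0.0081] toolz [ 0.008   0.0044 -1.    ]
clamp_handle 0.93 [318. 342.] [ 0.5079 -0.0972]
clamp_hinge 0.64 [305. 414.] [0.5205 0.0146]
end_cap 0.75 [313. 314.] [ 0.5125 -0.0683]
cartridge 0.71 [313. 297.] [ 0.5129 -0.0627]
clamp_handle 0.89 [379. 243.] [ 0.5115 -0.0943]
plug 0.77 [423. 198.] [ 0.632  -0.2109]
plug 0.7 [288. 282.] [0.4245 0.1046]
plug 0.62 [384. 196.] [ 0.6355 -0.1185]
plug 0.57 [352. 192.] [ 0.6425 -0.0422]
plug_knob 0.62 [433. 195.] [ 0.6341 -0.2273]
plug_knob 0.57 [386. 191.] [ 0.6388 -0.1169]
plug_knob 0.55 [326. 188.] [0.6423 0.0194]
plug_knob 0.5 [357. 190.] [ 0.6398 -0.0514]
lab_timer 0.56 [248. 193.] [0.6377 0.2092]
control_vial 0.45 [196. 226.] [0.5552 0.3303]
steel_tweezers 0.49 [264. 309.] [0.3603 0.1595]
clamp_handle 0.72 [370. 204.] [ 0.5059 -0.103 ]
end_cap 0.74 [360. 248.] [ 0.5029 -0.0682]
cartridge 0.79 [355. 268.] [ 0.5086 -0.0601]
plug 0.75 [281. 275.] [0.6207 0.0562]
plug 0.7 [304. 261.] [ 0.6224 -0.0245]
plug 0.69 [340. 325.] [0.4108 0.1388]
plug 0.63 [350. 229.] [ 0.6361 -0.2283]
plug_knob 0.76 [322. 234.] [ 0.6183 -0.0855]
plug_knob 0.64 [344. 305.] [0.4059 0.1341]
plug_knob 0.6 [286. 255.] [0.6158 0.0458]
plug_knob 0.53 [304. 246.] [ 0.615  -0.0143]
lab_timer 0.65 [225. 312.] [0.6358 0.215 ]
control_vial 0.52 [210. 355.] [0.5569 0.3329]
wash_bottle 0.86 [172. 319.] [0.6991 0.2965]
steel_tweezers 0.5 [360. 353.] [0.349 0.163]
56.05
```

The picture limit is reached, so I'm checking numerically that the plug on the foam stands upright, against the look-alikes' silhouettes.

```bash
python3 - <<'E'
from h import *
for cam in('scene','wrist'):
  cams.grab_frame(cam)
  for d in cams.silhouettes('plug',cam)[:6]:
    y,x=np.nonzero(d['pixels']);print(cam,round(d['confidence'],2),np.round(d['xy']),'w',np.ptp(x)+1,'h',np.ptp(y)+1,x.min(),x.max(),y.min(),y.max())
  for z in(.022,.044,.075):print(cam,'pred upright',z,np.round(proj(cam,[.6338,-.2185,z])))
look(dict(plug=.022,plug_knob=.066))
print(robot.state()['time'])
E
```

```text
scene 0.89 [341. 318.] w 20 h 28 332 351 300 327
scene 0.82 [284. 265.] w 17 h 25 275 291 252 276
scene 0.65 [299. 252.] w 18 h 26 294 311 240 265
scene 0.6 [319. 243.] w 11 h 21 315 325 232 252
scene 0.41 [352. 217.] w 11 h 12 344 354 212 223
scene 0.16 [225. 310.] w 40 h 27 206 245 296 322
scene pred upright 0.022 [348. 231.]
scene pred upright 0.044 [349. 223.]
scene pred upright 0.075 [349. 211.]
wrist 0.98 [198. 310.] w 33 h 36 185 217 292 327
wrist 0.97 [192. 161.] w 40 h 38 172 211 146 183
wrist 0.94 [192. 254.] w 35 h 35 177 211 236 270
wrist 0.65 [373. 399.] w 13 h 6 367 379 396 401
wrist pred upright 0.022 [199. 162.]
wrist pred upright 0.044 [192. 164.]
wrist pred upright 0.075 [181. 168.]
plug 0.83 [203. 159.] [ 0.6293 -0.2216]
plug 0.63 [206. 298.] [ 0.6402 -0.0592]
plug 0.52 [374. 400.] [0.4341 0.0885]
plug_knob 0.82 [186. 166.] [ 0.6319 -0.2185]
plug_knob 0.56 [189. 260.] [ 0.6387 -0.1241]
56.35
```

The plug is upright: its top shows at scene row 212 against 211 predicted, and the wrist view puts its knob directly above its foot. The robot touches nothing, so I hand in.

```bash
python3 -c "
from h import *
print(robot.close_job())"
```

```text
the job is handed in; nothing more can be done
None
```

The filter holder is ready and I've handed the job in at about 56 s of the 72 s allowed; no verdict was reported.

**What I did**
- **Plug:** I pulled it straight up out of the spigot and stood it on the foam block. It is upright: its top shows at row 212 in the scene camera, against 211 predicted.
- **Cartridge:** I lowered it freely over the holder's spigot until it was home. The tool height matched the prediction (24.4 mm), with 5.5 N of contact.
- **Cap:** I lowered it the same way onto the cartridge until it was home at the predicted 77 mm, with 5.6 N of contact. The wrist picture taken afterwards showed it seated and centred.
- **Clamp arm:** I swung it round by its handle to a firm stop: the position held while the force rose from 10 to 17.5 N. After release, the handle showed within about 1 cm of that spot in all three cameras, which is within their usual scatter.
- **Other things on the bench:** The cameras found the timer, vial, wash bottle and tweezers within about 1 cm of where they started.

**What went wrong or disagreed**
- The first grip closed above the plug's knob, because the finger ends sit about 20–35 mm higher than the reported tool point. I gripped again lower down.
- Joint 6 reached its range limit once while moving with nothing held, which tilted the tool by 0.1 rad. I brought that down to about 0.4° before handling the cartridge and cap.
- The gripper's opening reads 2–3 mm too small when it holds something.
- The viewing limit was reached, so the final state was checked only by numbers. I did not see the clamp foot resting on the cap in a picture.

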